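Load and screw down the bench steam vessel for a tile crazing test

ROBOT

A 6-joint arm with a two-finger parallel gripper is mounted at the origin on the work surface. World frame = base frame: x ahead of the robot, y to its left, z up, the work surface at z = 0. Lengths are in m, angles in degrees, forces in N, time in s.
With the tool pointing down it reaches from about 0.4 to 0.825 m from the base axis. Payload 7 kg.
Tool frame: the origin (TCP) lies midway between the tips of the shut fingers; the grasp point (between the pads) lies r.grasp_offset behind it (r.grasp_offset is the distance from the TCP to the grasp point, in m); x points along the fingers, z is the direction in which the jaws open and shut, and the axes are right-handed (so a half turn about x gives the same grasp; the last joint's range is limited). The gripper opens to 88 mm and grips with 3 to 60 N. Pads are 19 mm wide; open, the fingers measure 130 mm over their backs; the gripper's body (78 mm by 193 mm) begins 47 mm behind the grasp point.
Start: joints at [-59.467, 20.546, 0.682, 0, -70.136, -16.507], TCP at [0.164, -0.655, 0.227] pointing down, gripper open.
Joint ranges: [-176.03, 176.03], [-82.01, 121.73], [-58.28, 71.71], [-173.87, 95.51], [-174.79, -0.11], [-173.66, 173.66]. Speed limits (degrees/s): [136.94, 136.94, 172.46, 180, 180, 180].

INTERFACE

Orientations are given as [roll, pitch, yaw] about the fixed x, y, z axes, in that order (R = Rz(yaw) Ry(pitch) Rx(roll)).
In Python, from plant import readout, vision, close_job, r gives the robot as it stands.
- The arm moves only by the shell command python3 -m handwheel 'ROWS' [OPENING] [FORCE]. ROWS is JSON, a list that holds one entry, the list of rows, each a list of 4 numbers: the shift along the world's x, y, z in units of 40 mm (1.0 is 40 mm), then the turn about the world's z in units of 5 degrees (1.0 is 5 degrees). In form: [[[tx, ty, tz, roll], ...]]. A call has 1 to 8 rows; each row shifts and turns the pose as measured when the row begins; what a row does not reach is not made up. A row lasts 1/10 s, in which the tool goes at most 50 mm and 8.59 degrees, less where a joint would pass 70% of its speed; a pose out of reach is approached as far as the arm can. A call is refused whole if a number of a shift passes 1 or a number of a turn 1, either way. A call with a gripper value outside its range is refused whole. OPENING is the finger opening in mm, from 0 to 87.6, set as the call begins (- or left out, the last holds). The fingers move at their own pace and stop on an object; FORCE is the grip in N (left out, the last holds). Time passes only in rows, so rows that do not move let the fingers close. It gives the time, the measured TCP pose, the force and the opening at its end, in the units of the state.
- readout.get_state(): the state, without advancing time (a new reading comes with each control period).
- vision.capture(name): name is "scene" or "top"; returns the picture (420x560x3 uint8, blue, green, red); there is no depth.
- vision.get_calibration(name): a dict with "intrinsics" (3x3 intrinsics, pixels), "dist" ([k1, k2, p1, p2, k3] as OpenCV has them; the pictures are not rectified), "pose" (4x4, takes a point from camera to world coordinates). Camera axes: x right, y up, looking along -z (the intrinsics and any distortion apply to the point x, -y, -z); pixel columns grow to the right and rows downward; lengths in m; the calibration is good to about 2 mm. A picture is of the moment at which its call begins. get_calibration takes no time and is no camera call.
- close_job(): hands the job in, once; it reports no verdict.
The state is a dict: "time_s": time; "joints": joint angles; "qd": joint speeds; "joint_torque": joint torques, N m; "tcp_pos": TCP position; "eef_rot": TCP orientation; "contact_force": force on the tool from outside, world axes, zero at the start; "moment": the same for the moment, N m; "gripper_width": finger opening in m.
Only numpy, scipy, OpenCV 4.12 (cv2) and the standard library are available. Lean on these libraries where they do the work, as an engineer would, in place of code of your own. Each camera call takes 0.05 s, during which the arm holds its last target.

TASK

Load the steam vessel for the crazing test: lay every tile specimen on the bench flat on the grate, one above another with the glaze up, with spacer bars between each tile and the next so that they lie level and clear of one another and steam reaches every face. Then seat the lid, swing the bridge fully home into its catch, and wind the handwheel clockwise until the pressure pad bears firmly on the lid and stays there. Do not disturb the bottle, the vial or the white dish on the bench.

Things in the scene. Friction and masses are not known exactly. Their poses are not given: they have to be found in the camera images.
- vessel: The fixed steam vessel: a round aluminium pot, open on top, 208 mm outside and 184 mm inside diameter, on a white heater base 300 (x) x 220 (y) x 50 mm. Origin on the pot's axis at bench height. z up; +x points from the pot's axis to the bridge's pivot post at the back, -x to the catch post at the front; the posts' centres are 136 mm from the axis, their tops 230 mm above the bench.
- grate (a point): Centre of the top of the grate, the flat floor inside the pot on which the tiles are laid, 55 mm above the bench and 58 mm below the pot's rim. Axes as the vessel's.
- rim (a point): Centre of the pot's mouth at the height of the rim, 113 mm above the bench. Axes as the vessel's.
- pivot (a point): Point on the upright axis on which the bridge swings, 135 mm behind the pot's axis, half-way up the bridge bar, 205 mm above the bench. Axes as the vessel's.
- bridge (a joint): Angle (rad) of the swing bridge, a grey steel bar 32 mm wide, 275 mm long, 196 to 214 mm above the bench. 0: home, across the pot's middle with its free end in the catch (hard stop). It grows as the free end swings away to the vessel's -y side, counter-clockwise from above; about 1.5 when aside. It stays where left; moving it takes about 4 N at the knob.
- bridge_knob (a point): Grab knob on the bridge near its free end: an upright black cylinder 20 mm in diameter, 62 mm tall, standing on the bar's top, 245 mm from the pivot axis. The point is on its axis, 35 mm above the bar's top and 249 mm above the bench.
- wheel (a joint): Handwheel angle (rad), growing clockwise from above. Wheel, screw and pad go down together 16 mm a turn; at 0 the pad face is 183 mm above the bench, at about 13.4 it meets a seated lid's boss; then its spring gives, 10 N a mm: a quarter turn more clamps well, 2.3 rad more is solid. It stays where left; turning takes about 5 N at the handle.
- wheel_handle (a point): Centre of the wheel's upright handle, a black cylinder 18 mm in diameter, 46 mm tall, free to spin, so it can be pinched from above and led in circles without turning the hand. It is 48 mm from the wheel's axis, which is 135 mm from the pivot, over the pot's axis when home. Wheel 116 mm across, its top 25 mm below the point. Point 297 mm above the bench at wheel 0, 16 mm lower per turn.
- screw: The screw with the wheel on top and, at its foot, a sprung brass pressure pad 30 mm in diameter that gives up to 6 mm; origin at the centre of the pad's underside while the pad is free.
- lid_boss (a point): Centre of the lid's boss, a steel cylinder 36 mm in diameter and 28 mm tall in the middle of the lid, to lift it by and for the pad to press on; the point is on its axis, half-way up. Seated, the point is 22 mm above the rim.
- lid: The lid, lying on the bench: an aluminium disc 208 mm in diameter, 8 mm thick, about 0.6 kg, the boss on top; below it a black round spigot 172 mm in diameter, 6 mm deep, that drops into the pot's mouth with 6 mm of play all round. Origin at the centre of the spigot's underside, 28 mm below the boss's centre.
- tile1_c (a point): Centre (half-way up) of a glazed tile specimen, 80 (its x) x 50 (its y) x 9 mm thick (its z), terracotta with a white glazed face on +z; it lies flat on the mat, glaze up. Two or three of the three tiles are there; an absent one reads None from the start.
- tile2_c (a point): Centre (half-way up) of a glazed tile specimen, 80 (its x) x 50 (its y) x 9 mm thick (its z), terracotta with a white glazed face on +z; it lies flat on the mat, glaze up. Two or three of the three tiles are there; an absent one reads None from the start.
- tile3_c (a point): Centre (half-way up) of a glazed tile specimen, 80 (its x) x 50 (its y) x 9 mm thick (its z), terracotta with a white glazed face on +z; it lies flat on the mat, glaze up. Two or three of the three tiles are there; an absent one reads None from the start.
- bar1_c (a point): Centre of a spacer bar, plain aluminium, 70 mm long (its x), 10 x 10 mm in section, lying on the mat. There are always four; those not needed stay on the bench.
- bar2_c (a point): Centre of a spacer bar, plain aluminium, 70 mm long (its x), 10 x 10 mm in section, lying on the mat. There are always four; those not needed stay on the bench.
- bar3_c (a point): Centre of a spacer bar, plain aluminium, 70 mm long (its x), 10 x 10 mm in section, lying on the mat. There are always four; those not needed stay on the bench.
- bar4_c (a point): Centre of a spacer bar, plain aluminium, 70 mm long (its x), 10 x 10 mm in section, lying on the mat. There are always four; those not needed stay on the bench.
- bottle: Bystander: white plastic bottle, 58 mm in diameter, 115 mm tall; origin at the centre of its underside.
- dish: Bystander: white porcelain dish, 96 mm in diameter, 38 mm tall; origin at the centre of its underside.
- vial: Bystander: small capped glass vial, 26 mm in diameter, 52 mm tall; origin at the centre of its underside.

How it is judged (in metres and radians):
On the way, in this order (a step that is already met when the one before it is completed fails the run):
1. every tile present lies in the pot, level, glaze up and clear of the next one (horizontal distance between each of tile1_c, tile2_c, tile3_c and grate below 0.035 m and angle between each of tile1_c, tile2_c, tile3_c's own z axis and vertical below 0.06 rad and z of tile1_c in the frame of grate between 0 and 0.048 m and z of tile2_c in the frame of grate between 0 and 0.048 m and z of tile3_c in the frame of grate between 0 and 0.048 m and (z of tile1_c in the frame of tile2_c above 0.0165 m or z of tile1_c in the frame of tile2_c below -0.0165 m) and (z of tile1_c in the frame of tile3_c above 0.0165 m or z of tile1_c in the frame of tile3_c below -0.0165 m) and (z of tile2_c in the frame of tile3_c above 0.0165 m or z of tile2_c in the frame of tile3_c below -0.0165 m)), for 0.4 s.
2. the lid is seated on the pot over the tiles (all of step 1 and horizontal distance between lid_boss and grate below 0.01 m and angle between lid_boss's own z axis and vertical below 0.03 rad and z of lid_boss in the frame of rim between 0.018 and 0.0255 m), for 0.3 s.
3. the bridge is swung home over the lid (horizontal distance between lid_boss and grate below 0.01 m and angle between lid_boss's own z axis and vertical below 0.03 rad and z of lid_boss in the frame of rim between 0.018 and 0.0255 m and value of joint bridge below 0.06 rad), for 0.2 s.
4. the pad is wound down until it bears on the lid (all of step 3 and contact force between screw and lid above 5 N), for 0.3 s.
At the end, for the whole second after the job is handed in: Tiles in the pot within 35 mm of its axis, level (0.06 rad), glaze up, centres 16.5 mm or more apart in height; lid seated within 10 mm of the axis, level (0.03 rad), boss 18 to 25.5 mm over the rim; bridge below 0.06 rad; pad pressing on the lid with over 5 N (all of step 1 and all of step 4); the robot touches nothing.
It fails at once if the bottle is shifted by more than 30 mm or tipped over (distance of bottle from where it was at the start of the episode above 0.03 m or angle between bottle's own z axis and vertical above 0.5 rad).
It fails at once if the dish is shifted by more than 30 mm or tipped over (distance of dish from where it was at the start of the episode above 0.03 m or angle between dish's own z axis and vertical above 0.5 rad).
It fails at once if the vial is shifted by more than 30 mm or tipped over (distance of vial from where it was at the start of the episode above 0.03 m or angle between vial's own z axis and vertical above 0.5 rad).
Of tile1, tile2, tile3 only 2 to 3 are there at a start; the rules pass over those that are not, and their reading is None.
At some moment in a run one of lid may be knocked a few centimetres aside while the robot is not near it.
Once in a run the grip may slacken for a moment while it holds something.
It also fails if it takes over 210 s, if anything falls off the work surface, if the arm or the gripper's body presses on something with over 40 N, if the wrist force passes 120 N, or if a joint passes its speed limit or range.

## Working session

There is one attempt and no reset: what is moved stays moved. The work goes in short steps, Python scripts to look and compute and a shell command to move; the robot and the scene stay as the last step left them, time stands still between calls to the robot, and variables do not carry over. Pictures are saved under pics/ and viewed, and the job is handed in when it is done.

```bash
ls; mkdir -p pics; python3 - <<'E'
from plant import readout, vision, r
import cv2
print(r.grasp_offset, readout.get_state())
for n in("scene","top"):
    cv2.imwrite(f"pics/{n}0.png",vision.capture(n)); c=vision.get_calibration(n); print(n,c)
E
```

```text
pics
0.0188 {'time_s': 0.0, 'joints': array([-5.94665824e+01,  2.05912959e+01,  6.33983735e-01, -1.86760993e-02,
       -7.01362288e+01, -1.65066786e+01]), 'qd': array([ 0.03002631, -0.00940769,  0.01744784,  0.12452193, -0.00017102,
        0.04751273]), 'joint_torque': array([-7.30754782e-04, -5.82714629e+01,  2.93044639e+01,  6.99710861e+00,
        6.94994713e-03, -2.15672098e-04]), 'tcp_pos': array([ 0.16344788, -0.6544103 ,  0.2256304 ]), 'eef_rot': array([  5.87788668,  89.90482513, 109.89826548]), 'contact_force': array([-0.87228872,  0.17582395, -0.4418075 ]), 'moment': array([-0.06717624,  0.00061767, -0.01362259]), 'gripper_width': 0.08764833244554701}
scene {'intrinsics': array([[415.08558205,   0.        , 285.08340797],
       [  0.        , 415.08558205, 206.11218125],
       [  0.        ,   0.        ,   1.        ]]), 'dist': array([0.00343362, 0.        , 0.        , 0.        , 0.        ]), 'pose': array([[ 0.23804224, -0.62138328,  0.74647083,  1.42350766],
       [ 0.97125182,  0.15419799, -0.18136396, -0.15941024],
       [-0.00240777,  0.76818344,  0.64022528,  0.94008207],
       [ 0.        ,  0.        ,  0.        ,  1.        ]])}
top {'intrinsics': array([[438.74594551,   0.        , 288.44894512],
       [  0.        , 438.74594551, 213.21296899],
       [  0.        ,   0.        ,   1.        ]]), 'dist': array([-0.13603765,  0.        ,  0.        ,  0.        ,  0.        ]), 'pose': array([[-0.01161204,  0.98315265, -0.18241717,  0.31115164],
       [-0.99992498, -0.0121284 , -0.00171527,  0.02081877],
       [-0.0038988 ,  0.18238357,  0.98321973,  1.50352002],
       [ 0.        ,  0.        ,  0.        ,  1.        ]])}
```

View pics/scene0.png

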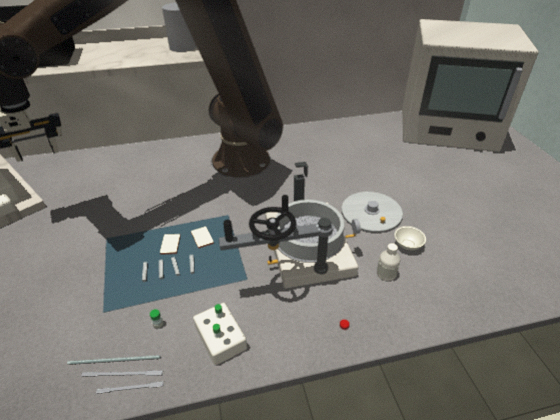

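View pics/top0.png

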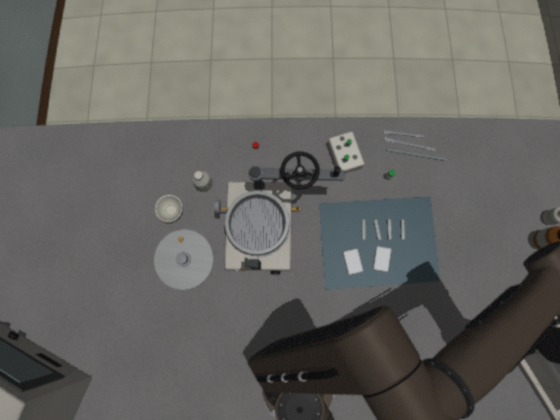

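The scene shows two tiles, four bars on the mat, the bridge aside, and the lid to robot-left near the dish and bottle. I'll zoom and measure next.

```bash
cat > h.py <<'E'
import numpy as np, cv2
from plant import readout, vision, r
def und(n,uv):
    c=vision.get_calibration(n);K=c["intrinsics"]
    p=cv2.undistortPoints(np.array(uv,float).reshape(-1,1,2),K,c["dist"])[:,0]
    d=np.c_[p[:,0],-p[:,1],-np.ones(len(p))]
    return c["pose"][:3,3],d@c["pose"][:3,:3].T
def cast(n,uv,z):
    o,d=und(n,uv); return o+d*((z-o[2])/d[:,2])[:,None]
def two(uvs,uvt):
    o1,d1=und("scene",[uvs]);o2,d2=und("top",[uvt]);d1=d1[0]/np.linalg.norm(d1);d2=d2[0]/np.linalg.norm(d2)
    A=np.c_[d1,-d2];t=np.linalg.lstsq(A,o2-o1,rcond=None)[0]
    a=o1+t[0]*d1;b=o2+t[1]*d2;return (a+b)/2,np.linalg.norm(a-b)
def proj(n,P):
    c=vision.get_calibration(n);M=np.linalg.inv(c["pose"]);q=np.atleast_2d(P)@M[:3,:3].T+M[:3,3]
    return cv2.projectPoints(q*[1,-1,-1],np.zeros(3),np.zeros(3),c["intrinsics"],c["dist"])[0][:,0]
def crop(im,u0,v0,u1,v1,k,f):
    cv2.imwrite(f,cv2.resize(im[v0:v1,u0:u1],None,fx=k,fy=k,interpolation=cv2.INTER_CUBIC))
def st():
    s=readout.get_state();print(round(s["time_s"],2),s["tcp_pos"].round(4),s["eef_rot"].round(1),s["contact_force"].round(1),round(s["gripper_width"],4))
E
python3 - <<'E'
from h import *
t=cv2.imread("pics/top0.png");s=cv2.imread("pics/scene0.png")
crop(t,315,190,445,295,6,"pics/tmat.png");crop(s,100,210,250,310,5,"pics/smat.png")
crop(t,145,140,355,295,3.8,"pics/tves.png");crop(s,210,150,440,310,3.4,"pics/sves.png")
E
```

```text
(no output)
```

View pics/tmat.png

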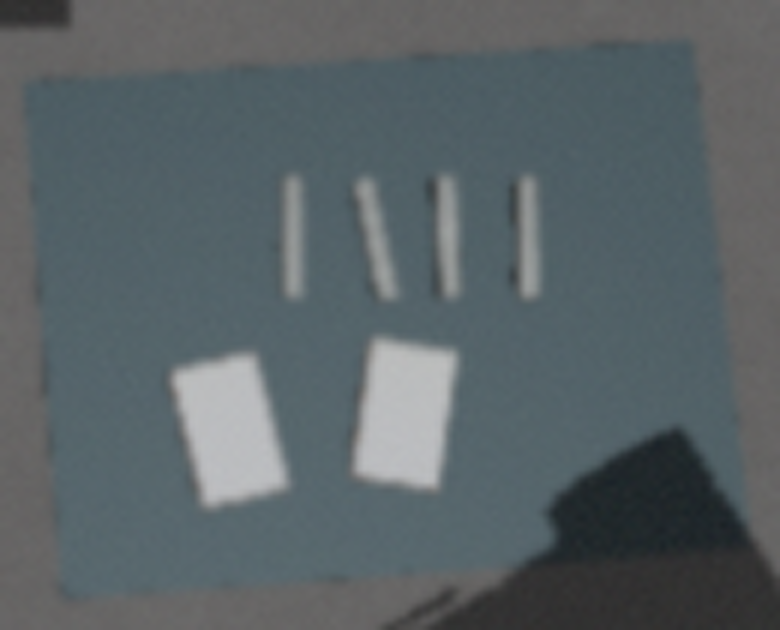

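View pics/tves.png

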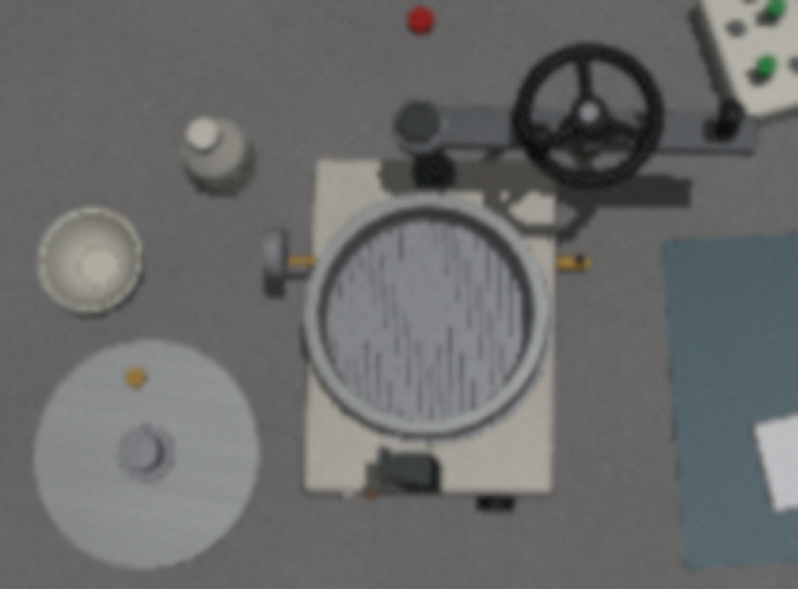

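View pics/sves.png

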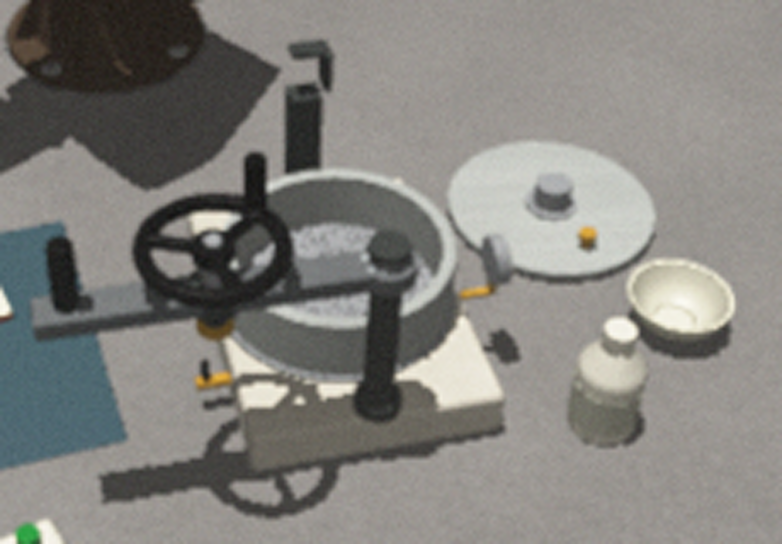

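View pics/smat.png

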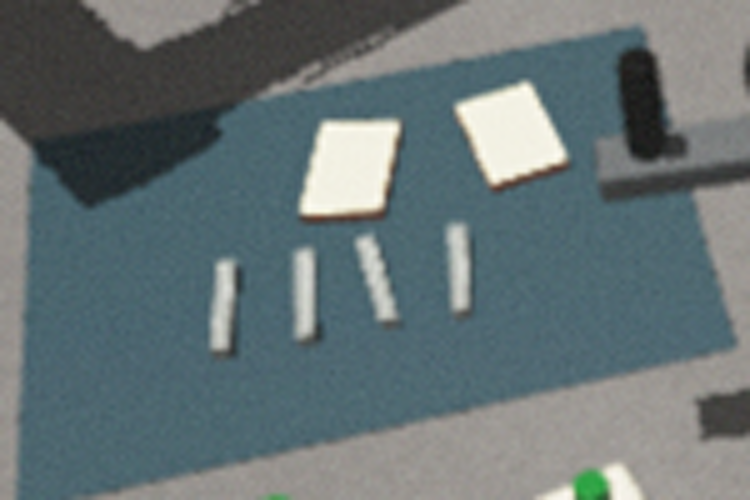

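The crops show tile corners, four bars, pot rim about (427,315) in crop (≈(257,223) in the picture), lid about (147,455) in crop (≈(184,260)). Next I compute positions.

```bash
cat > meas.py <<'E'
from h import *
t=vision.capture("top");s=vision.capture("scene")
hsv=cv2.cvtColor(t,cv2.COLOR_BGR2HSV);g=cv2.cvtColor(t,cv2.COLOR_BGR2GRAY)
m=np.zeros_like(g);m[200:285,325:430]=255
b=((g>120)&(m>0)).astype(np.uint8)
for c in cv2.findContours(b,cv2.RETR_EXTERNAL,cv2.CHAIN_APPROX_NONE)[0]:
    if cv2.contourArea(c)<20: continue
    ys,xs=np.nonzero(cv2.drawContours(np.zeros_like(g),[c],-1,1,-1))
    P=cast("top",np.c_[xs,ys],0.010)
    mu=P.mean(0)[:2];w,v=np.linalg.eigh(np.cov((P[:,:2]-mu).T));a=np.degrees(np.arctan2(v[1,1],v[0,1]))
    print(len(xs),"c",mu.round(4),"axis",round((a+90)%180-90,1),"len",np.sqrt(12*w[::-1]).round(4))
E
python3 meas.py; python3 - <<'E'
from h import *
from scipy.optimize import least_squares
t=cv2.imread("pics/top0.png");g=cv2.GaussianBlur(cv2.cvtColor(t,cv2.COLOR_BGR2GRAY),(3,3),0)
def fit(P):
    A=np.c_[2*P[:,:2],np.ones(len(P))];x=np.linalg.lstsq(A,(P[:,:2]**2).sum(1),rcond=None)[0];return x[:2],np.sqrt(x[2]+x[0]**2+x[1]**2)
o=np.array([145,140.])
k=lambda L:np.array(L)/3.8+o-.4
print("rim outer",fit(cast("top",k([[305,315],[550,315],[427,193],[340,230],[514,230],[335,400],[427,438]]),.113)))
print("rim inner",fit(cast("top",k([[320,313],[536,313],[428,209]]),.113)))
b=((g>100)).astype(np.uint8);
n,l,stt,ce=cv2.connectedComponentsWithStats(b)
i=l[275,180];print(stt[i],ce[i])
c=max(cv2.findContours((l==i).astype(np.uint8),cv2.RETR_EXTERNAL,cv2.CHAIN_APPROX_NONE)[0],key=len)[:,0]
print("lid",fit(cast("top",c,.014)))
print("boss top click",cast("top",k([[142,452]]),.042))
for nm,q,z in(("pivot top",[417,122],.230),("catch",[410,470],.23),("knob top",[728,108],.276),("wheel hub",[589,112],.25),("bottlecap",[203,134],.115)):print(nm,cast("top",k([q]),z))
from scipy.spatial.transform import Rotation as R
print(R.from_euler('xyz',readout.get_state()["eef_rot"],degrees=True).as_matrix().round(3))
E
```

```text
374 c [ 0.4191 -0.194 ] axis 12.9 len [0.0821 0.0527]
368 c [ 0.4266 -0.2953] axis -10.5 len [0.0834 0.0522]
53 c [ 0.5238 -0.3726] axis -1.9 len [0.0668 0.0095]
61 c [ 0.5266 -0.2835] axis 9.4 len [0.0685 0.0107]
43 c [ 0.5276 -0.2351] axis -1.6 len [0.067  0.0079]
53 c [ 0.5311 -0.3247] axis -0.7 len [0.0667 0.0096]
rim outer (array([0.54054701, 0.1252572 ]), np.float64(0.10454701544357994))
rim inner (array([0.54038057, 0.12414019]), np.float64(0.09158334835947754))
[     0      0    560    420 119762] [264.85716671 151.46852925]
lid (array([0.79209139, 0.10711642]), np.float64(0.7702853077245903))
boss top click [[0.43184349 0.38283695 0.042     ]]
pivot top [[0.67584678 0.12430706 0.23      ]]
catch [[0.40106285 0.12899953 0.23      ]]
knob top [[ 0.67086903 -0.11741982  0.276     ]]
wheel hub [[ 0.67641561 -0.01160306  0.25      ]]
bottlecap [[0.70105853 0.31993313 0.115     ]]
[[-0.    -0.97  -0.242]
 [ 0.001 -0.242  0.97 ]
 [-1.     0.     0.001]]
```

Pot axis is about (0.5405, 0.125), with vessel axes along the world's. The tiles and bars are located too. Moving to the first tile at (0.419,-0.194).

```bash
python3 -m handwheel '[[[0.5,1,0,-0.2],[0.5,1,0,0],[0.5,1,0,0],[0.5,1,0,0],[0.5,1,0,0],[0.5,1,0,0],[0.5,1,0,0],[0.5,1,0,0]]]' 70 20
```

```text
time_s: 1.0
tcp_pos: [0.3236, -0.3264, 0.2218]
eef_rot: [23.2, 89.7, 125.7]
contact_force: [0.6, -0.3, 0.3]
gripper_width: 0.0696
```

```bash
python3 -c "
from h import *
from scipy.spatial.transform import Rotation as R
st();print(R.from_euler('xyz',readout.get_state()['eef_rot'],degrees=True).as_matrix().round(3))"
```

```text
1.0 [ 0.3236 -0.3264  0.2218] [ 23.2  89.7 125.7] [ 0.6 -0.3  0.3] 0.0696
[[-0.003 -0.976 -0.216]
 [ 0.004 -0.216  0.976]
 [-1.     0.002  0.005]]
```

```bash
cat >> h.py <<'E'
def go(x,y,z,jaw=None):
    s=readout.get_state();p=s["tcp_pos"];e=s["eef_rot"];a=(e[2]-e[0])%180
    d=(np.array([x,y,z])-p)/0.04
    print("units",d.round(2),"jaw",round(a,1),"turn",None if jaw is None else round((((jaw-a)+90)%180-90)/5,2),"F",s["contact_force"].round(1),"w",round(s["gripper_width"],4),"tcp",p.round(4),"t",round(s["time_s"],2))
E
python3 -m handwheel '[[[0.8,1,-0.5,0],[0.8,1,-0.5,0],[0.8,1,-0.5,0],[0,0.3,-1,0],[0,0,-1,0],[0,0,-0.5,0]]]'; python3 -c "
from h import *
go(.419,-.194,.004,102.9)"
```

```text
time_s: 1.6
tcp_pos: [0.4167, -0.1985, 0.0696]
eef_rot: [-96.6, 89.2, 6.4]
contact_force: [-0.3, -0.2, 0.7]
gripper_width: 0.0697
units [ 0.06  0.11 -1.64] jaw 103.0 turn -0.01 F [-0.3 -0.2  0.7] w 0.0697 tcp [ 0.4167 -0.1985  0.0696] t 1.6
```

```bash
python3 -m handwheel '[[[0.06,0.11,-0.8,0],[0,0,-0.5,0],[0,0,-0.2,0],[0,0,0,0]]]'; python3 -c "
from h import *
go(.419,-.194,.004,102.9)
crop(vision.capture('scene'),80,150,300,310,3.4,'pics/a1.png')"
```

```text
time_s: 2.0
tcp_pos: [0.4175, -0.1932, 0.0051]
eef_rot: [-92.9, 89.5, 10.2]
contact_force: [0.5, -0.1, -0.9]
gripper_width: 0.0702
units [ 0.04 -0.02 -0.03] jaw 103.1 turn -0.03 F [ 0.5 -0.1 -0.9] w 0.0702 tcp [ 0.4175 -0.1932  0.0051] t 2.0
```

View pics/a1.png

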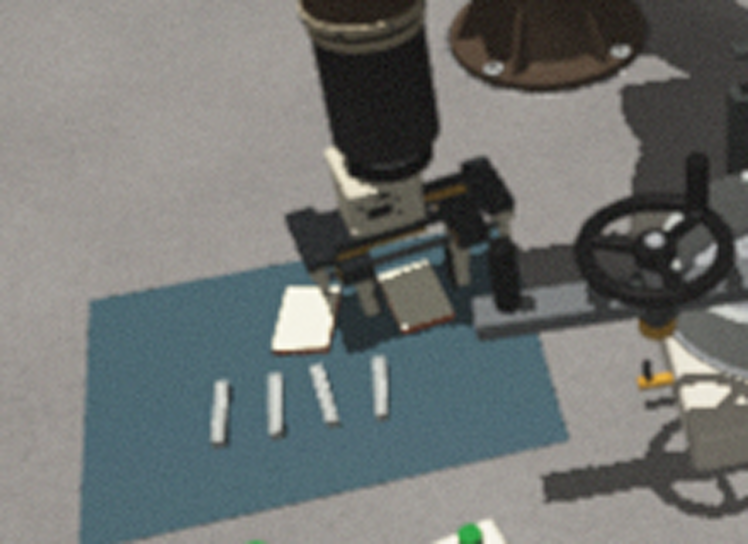

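The fingers straddle the tile (crop ~(415,297)). Closing.

```bash
python3 -m handwheel '[[[0.04,-0.02,-0.04,0],[0,0,0,0],[0,0,0,0],[0,0,0,0],[0,0,0,0]]]' 40 25; python3 -m handwheel '[[[0,0,0.5,0],[0,0,1,0],[0,0,0.5,0]]]';python3 -c "
from h import *
go(.5405,.125,.18,90)"
```

```text
time_s: 2.55
tcp_pos: [0.4223, -0.1946, 0.0077]
eef_rot: [-99.0, 89.0, 4.0]
contact_force: [-0.3, 0.0, -1.9]
gripper_width: 0.0487
time_s: 2.85
tcp_pos: [0.4192, -0.1945, 0.0875]
eef_rot: [-93.5, 89.5, 9.5]
contact_force: [1.7, -0.7, -1.2]
gripper_width: 0.0486
units [3.03 7.99 2.31] jaw 103.0 turn -2.6 F [ 1.7 -0.7 -1.2] w 0.0486 tcp [ 0.4192 -0.1945  0.0875] t 2.85
```

```bash
python3 -m handwheel '[[[0.6,0.6,1,-0.5],[0.6,0.6,1,-0.5],[0.6,1,0.3,-0.5],[0.6,1,0,-0.5],[0.6,1,0,-0.6],[0,1,0,0],[0,1,0,0],[0,1,0,0]]]';python3 -c "
from h import *
go(.5405,.125,.18,90)"
```

```text
time_s: 3.65
tcp_pos: [0.5393, 0.0993, 0.1856]
eef_rot: [-81.4, 88.9, 7.5]
contact_force: [1.9, 0.3, -1.3]
gripper_width: 0.0488
units [ 0.03  0.64 -0.14] jaw 88.9 turn 0.21 F [ 1.9  0.3 -1.3] w 0.0488 tcp [0.5393 0.0993 0.1856] t 3.65
```

```bash
python3 -m handwheel '[[[0.03,0.64,-0.2,0.2],[0,0,-1,0],[0,0,-1,0],[0,0,0,0]]]';python3 -c "
from h import *
go(.5405,.125,.06,90)
crop(vision.capture('scene'),190,120,410,300,3.4,'pics/a2.png')"
```

```text
time_s: 4.05
tcp_pos: [0.5406, 0.1323, 0.097]
eef_rot: [-75.8, 88.7, 14.5]
contact_force: [-0.3, 0.9, -1.4]
gripper_width: 0.0487
units [-0.   -0.18 -0.92] jaw 90.4 turn -0.07 F [-0.3  0.9 -1.4] w 0.0487 tcp [0.5406 0.1323 0.097 ] t 4.05
```

View pics/a2.png

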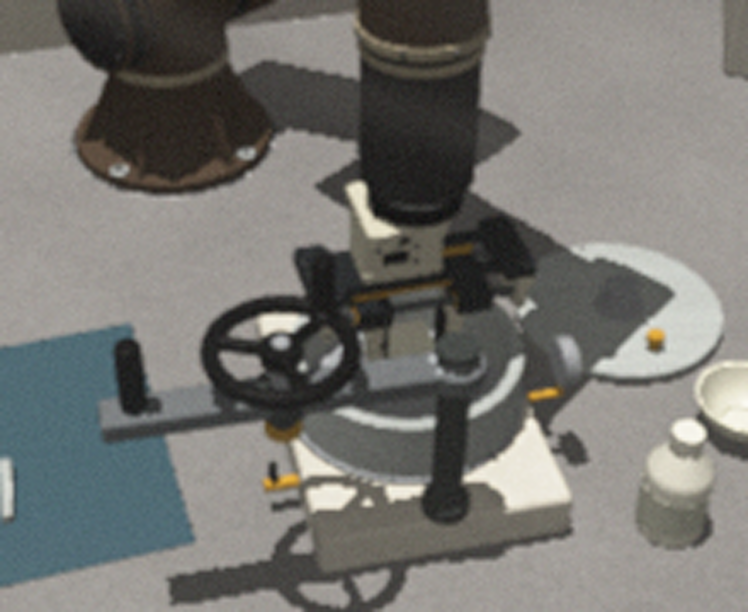

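Gripper is over the pot, clear of wheel and posts. Lowering.

```bash
python3 -m handwheel '[[[0,-0.18,-0.6,0],[0,0,-0.1,0],[0,0,0,0]]]';python3 -c "
from h import *
go(.5405,.125,.058,90)"
```

```text
time_s: 4.4
tcp_pos: [0.5458, 0.1265, 0.0773]
eef_rot: [-75.0, 88.1, 15.4]
contact_force: [0.7, 0.4, -0.4]
gripper_width: 0.0488
units [-0.13 -0.04 -0.48] jaw 90.4 turn -0.09 F [ 0.7  0.4 -0.4] w 0.0488 tcp [0.5458 0.1265 0.0773] t 4.4
```

```bash
python3 -m handwheel '[[[0,0,0,0]]]';python3 -c "
from h import *
go(.5405,.125,.058,90)"; python3 -m handwheel '[[[0,0,0,0]]]'
```

```text
time_s: 4.5
tcp_pos: [0.5467, 0.1267, 0.0792]
eef_rot: [-74.6, 88.0, 15.9]
contact_force: [-0.5, -0.4, -0.8]
gripper_width: 0.0488
units [-0.15 -0.04 -0.53] jaw 90.4 turn -0.09 F [-0.5 -0.4 -0.8] w 0.0488 tcp [0.5467 0.1267 0.0792] t 4.5
time_s: 4.6
tcp_pos: [0.5477, 0.1272, 0.0809]
eef_rot: [-73.8, 87.8, 16.6]
contact_force: [-0.7, 0.3, -1.4]
gripper_width: 0.0493
```

```bash
python3 -c "
from h import *
s=readout.get_state();print(s['joints'].round(2),s['qd'].round(2))";python3 -m handwheel '[[[-0.15,-0.04,-0.3,0]]]';python3 -c "
from h import *
s=readout.get_state();print(s['joints'].round(2),s['qd'].round(2))
go(.5405,.125,.058,90)"; python3 -m handwheel '[[[0,0,0,0]]]';python3 -c "
from h import *
s=readout.get_state();print(s['joints'].round(2),s['qd'].round(2))
go(.5405,.125,.058,90)"
```

```text
[  33.46   16.82  -26.51    0.89  -44.61 -123.66] [-0.12 -1.01  0.83  0.17 -0.86 -0.06]
time_s: 4.7
tcp_pos: [0.544, 0.1267, 0.0716]
eef_rot: [-72.7, 87.5, 17.8]
contact_force: [0.0, 0.4, -2.2]
gripper_width: 0.0487
[  33.68   17.05  -27.81    0.99  -42.77 -123.94] [  2.33   3.27 -16.3   -0.11  19.41  -2.97]
units [-0.09 -0.04 -0.34] jaw 90.5 turn -0.09 F [ 0.   0.4 -2.2] w 0.0487 tcp [0.544  0.1267 0.0716] t 4.7
time_s: 4.8
tcp_pos: [0.543, 0.1263, 0.0714]
eef_rot: [-72.6, 87.6, 17.8]
contact_force: [-0.2, -0.2, -1.0]
gripper_width: 0.049
[  33.69   17.01  -27.88    0.96  -42.81 -123.96] [-0.09 -1.71  3.7   1.42 -1.63  0.18]
units [-0.06 -0.03 -0.34] jaw 90.4 turn -0.09 F [-0.2 -0.2 -1. ] w 0.049 tcp [0.543  0.1263 0.0714] t 4.8
```

```bash
python3 -m handwheel '[[[-0.06,-0.03,-0.25,0]]]';python3 -m handwheel '[[[0,0,-0.1,0]]]';python3 -m handwheel '[[[0,0,-0.1,0]]]';python3 -c "
from h import *
go(.5405,.125,.058,90)"
```

```text
time_s: 4.9
tcp_pos: [0.5426, 0.1262, 0.0635]
eef_rot: [-71.9, 87.3, 18.6]
contact_force: [-0.2, -0.0, -0.9]
gripper_width: 0.0488
time_s: 5.0
tcp_pos: [0.5422, 0.126, 0.0608]
eef_rot: [-72.5, 87.4, 18.0]
contact_force: [-16.5, -1.0, 33.4]
gripper_width: 0.0491
time_s: 5.1
tcp_pos: [0.5428, 0.126, 0.0598]
eef_rot: [-73.5, 87.3, 17.1]
contact_force: [-12.9, -2.4, 38.6]
gripper_width: 0.0496
units [-0.06 -0.03 -0.04] jaw 90.6 turn -0.12 F [-12.9  -2.4  38.6] w 0.0496 tcp [0.5428 0.126  0.0598] t 5.1
```

Contact felt; releasing.

```bash
python3 -m handwheel '[[[0,0,0.05,0],[0,0,0,0],[0,0,0,0]]]' 64;python3 -m handwheel '[[[0,0,0.6,0],[0,0,1,0],[0,0,1,0],[0,0,0.3,0]]]';python3 -c "
from h import *
go(.5405,.125,.18,90)"
```

```text
time_s: 5.4
tcp_pos: [0.5437, 0.1266, 0.0634]
eef_rot: [-73.1, 87.1, 17.5]
contact_force: [-0.5, -0.5, 0.2]
gripper_width: 0.0632
time_s: 5.8
tcp_pos: [0.5412, 0.125, 0.1786]
eef_rot: [-76.2, 87.6, 14.4]
contact_force: [0.1, 0.1, 0.0]
gripper_width: 0.0639
units [-0.02 -0.    0.04] jaw 90.6 turn -0.12 F [0.1 0.1 0. ] w 0.0639 tcp [0.5412 0.125  0.1786] t 5.8
```

```bash
python3 -m handwheel '[[[0,-1,0.5,0],[0,-1,0.5,0],[0,-1,0,0],[0,-1,0,0]]]' 36; python3 -m handwheel '[[[0,-1,0,-0.2],[0,-1,0,-0.2],[-0.1,-1,0,0],[-0.1,-1,0,0]]]' ;python3 - <<'E'
from h import *
go(.5276,-.2351,.06,88.4)
t=vision.capture("top");crop(t,225,175,435,300,3.6,"pics/t2.png")
E
```

```text
time_s: 6.2
tcp_pos: [0.5428, -0.0349, 0.222]
eef_rot: [-75.9, 87.4, 15.1]
contact_force: [0.3, -0.2, -0.3]
gripper_width: 0.0388
time_s: 6.6
tcp_pos: [0.5342, -0.2011, 0.2211]
eef_rot: [-75.5, 87.4, 13.5]
contact_force: [1.3, -0.2, 0.8]
gripper_width: 0.0356
units [-0.17 -0.85 -4.03] jaw 89.0 turn -0.13 F [ 1.3 -0.2  0.8] w 0.0356 tcp [ 0.5342 -0.2011  0.2211] t 6.6
```

View pics/t2.png

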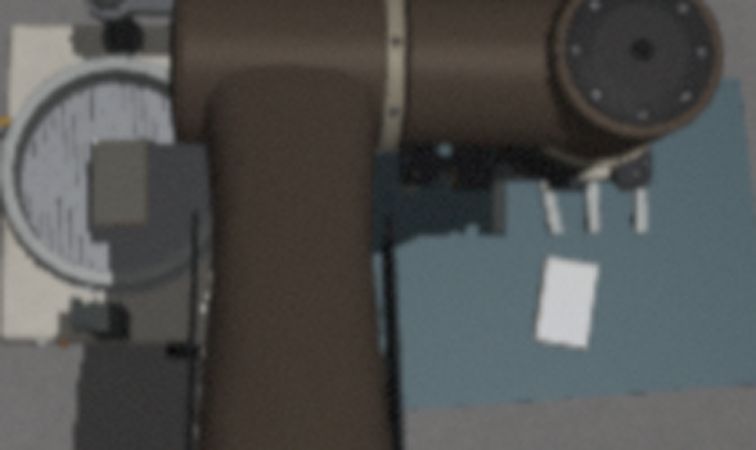

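The tile lies in the pot at crop ~(120,183), aligned with the axes. Pitch is stable while travelling empty. Going to the nearest bar.

```bash
python3 -c "
from h import *
print(cast('top',np.array([[93,142],[149,142],[147,222],[92,228],[120,183.5]])/3.6+[225,175]-.4,.064))"
python3 -m handwheel '[[[-0.17,-0.85,-0.6,-0.1],[0,0,-1,0],[0,0,-1,0],[0,0,-0.9,0]]]' ;python3 - <<'E'
from h import *
go(.5276,-.2351,.005,88.4)
E
```

```text
[[0.57696819 0.15034068 0.064     ]
 [0.57632876 0.09832221 0.064     ]
 [0.5016102  0.10035919 0.064     ]
 [0.49661422 0.15097802 0.064     ]
 [0.53770862 0.12521418 0.064     ]]
time_s: 7.05
tcp_pos: [0.529, -0.2458, 0.0811]
eef_rot: [-81.8, 86.9, 6.3]
contact_force: [0.4, 0.2, -0.4]
gripper_width: 0.0357
units [-0.04  0.27 -1.9 ] jaw 88.1 turn 0.06 F [ 0.4  0.2 -0.4] w 0.0357 tcp [ 0.529  -0.2458  0.0811] t 7.05
```

```bash
python3 -m handwheel '[[[-0.04,0.27,-0.9,0],[0,0,-0.6,0]]]' ;python3 - <<'E'
from h import *
go(.5276,-.2351,.005,88.4)
crop(vision.capture('scene'),80,150,300,310,3.4,'pics/a3.png')
E
```

```text
time_s: 7.25
tcp_pos: [0.5255, -0.2352, 0.0162]
eef_rot: [-80.8, 87.0, 7.1]
contact_force: [-0.5, -0.1, -0.4]
gripper_width: 0.0359
units [ 0.05  0.   -0.28] jaw 88.0 turn 0.09 F [-0.5 -0.1 -0.4] w 0.0359 tcp [ 0.5255 -0.2352  0.0162] t 7.25
```

View pics/a3.png

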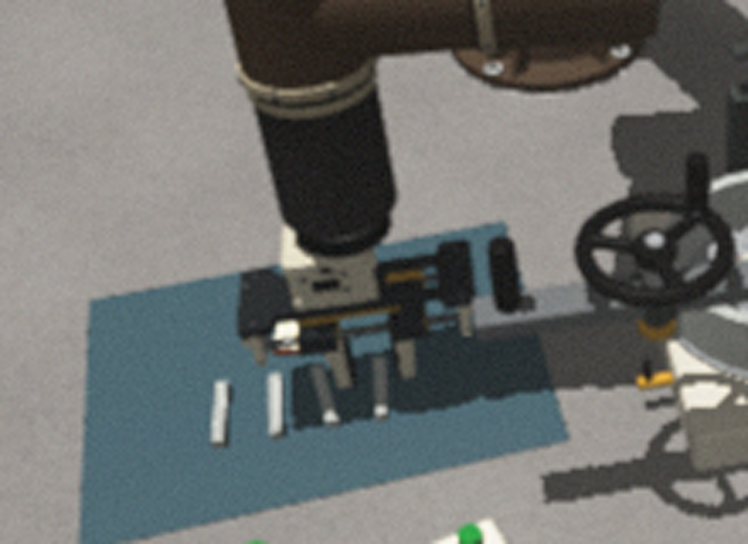

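Fingers straddle bar at crop (381,385). The left finger is close to the next bar, so I narrow the opening first.

```bash
python3 -m handwheel '[[[0,0,0,0],[0,0,-0.1,0],[0.04,0,-0.22,0]]]' 26;python3 -m handwheel '[[[0,0,0,0],[0,0,-0.03,0],[0,0,-0.03,0]]]' 2 20 ;python3 - <<'E'
from h import *
go(.5276,-.2351,.005,88.4)
E
```

```text
time_s: 7.6
tcp_pos: [0.5264, -0.2354, 0.0006]
eef_rot: [-79.7, 87.3, 8.3]
contact_force: [-0.3, -0.4, 4.7]
gripper_width: 0.0268
time_s: 7.9
tcp_pos: [0.5288, -0.236, 0.0007]
eef_rot: [-81.6, 87.0, 6.4]
contact_force: [-5.5, 3.1, 13.2]
gripper_width: 0.0099
units [-0.03  0.02  0.11] jaw 88.0 turn 0.08 F [-5.5  3.1 13.2] w 0.0099 tcp [ 0.5288 -0.236   0.0007] t 7.9
```

```bash
python3 -m handwheel '[[[0,0,0.5,0],[0,0,1,0],[0,0,1,0],[0,0.3,1,0],[0,1,1,0.2],[0.1,1,0,0],[0.1,1,0,0],[0,1,0,0]]]'; python3 -m handwheel '[[[0,1,0,0],[0,1,0,0],[0,1,0,0],[0,1,0,0.2],[0,0.8,0,0]]]';python3 - <<'E'
from h import *
go(.538,.144,.10,90)
E
```

```text
time_s: 8.7
tcp_pos: [0.5365, -0.0671, 0.1845]
eef_rot: [-80.2, 86.7, 8.3]
contact_force: [0.7, -0.3, -0.7]
gripper_width: 0.0097
time_s: 9.2
tcp_pos: [0.5359, 0.1341, 0.187]
eef_rot: [-77.9, 86.3, 11.8]
contact_force: [1.0, 0.3, -0.9]
gripper_width: 0.0099
units [ 0.05  0.25 -2.18] jaw 89.6 turn 0.08 F [ 1.   0.3 -0.9] w 0.0099 tcp [0.5359 0.1341 0.187 ] t 9.2
```

```bash
python3 -m handwheel '[[[0.05,0.25,-1,0],[0,0,-1,0],[0,0,-0.3,0]]]';python3 - <<'E'
from h import *
go(.538,.144,.068,90)
E
```

```text
time_s: 9.5
tcp_pos: [0.5402, 0.1515, 0.0965]
eef_rot: [-74.6, 85.7, 15.4]
contact_force: [0.2, -0.7, -0.4]
gripper_width: 0.0098
units [-0.05 -0.19 -0.71] jaw 90.0 turn 0.0 F [ 0.2 -0.7 -0.4] w 0.0098 tcp [0.5402 0.1515 0.0965] t 9.5
```

```bash
python3 -m handwheel '[[[-0.05,-0.19,-0.55,0],[0,0,0,0]]]';python3 - <<'E'
from h import *
go(.538,.144,.068,90)
E
```

```text
time_s: 9.7
tcp_pos: [0.5368, 0.1439, 0.0718]
eef_rot: [-75.0, 85.9, 15.0]
contact_force: [0.8, -0.0, -1.0]
gripper_width: 0.0099
units [ 0.03  0.   -0.09] jaw 90.0 turn -0.01 F [ 0.8 -0.  -1. ] w 0.0099 tcp [0.5368 0.1439 0.0718] t 9.7
```

```bash
python3 -m handwheel '[[[0.03,0,-0.12,0]]]';python3 -m handwheel '[[[0,0,-0.08,0]]]';python3 - <<'E'
from h import *
go(.538,.144,.065,90)
E
```

```text
time_s: 9.8
tcp_pos: [0.539, 0.1445, 0.068]
eef_rot: [-74.9, 85.8, 15.1]
contact_force: [0.2, 0.2, -0.2]
gripper_width: 0.0098
time_s: 9.9
tcp_pos: [0.5395, 0.1447, 0.0653]
eef_rot: [-74.7, 85.7, 15.3]
contact_force: [-1.2, -0.5, 1.1]
gripper_width: 0.01
units [-0.04 -0.02 -0.01] jaw 90.1 turn -0.01 F [-1.2 -0.5  1.1] w 0.01 tcp [0.5395 0.1447 0.0653] t 9.9
```

```bash
python3 -m handwheel '[[[0,0,-0.05,0]]]';python3 -m handwheel '[[[0,0,-0.01,0],[0,0,-0.02,0]]]' 24; python3 -m handwheel '[[[0,0,0.5,0],[0,0,1,0],[0,0,1,0],[0,0,1,0]]]';python3 - <<'E'
from h import *
go(.538,.144,.065,90)
E
```

```text
time_s: 10.0
tcp_pos: [0.5397, 0.1448, 0.0646]
eef_rot: [-74.9, 85.7, 15.2]
contact_force: [-13.6, -0.0, 25.9]
gripper_width: 0.0095
time_s: 10.2
tcp_pos: [0.5412, 0.1458, 0.0658]
eef_rot: [-74.0, 85.5, 16.1]
contact_force: [-0.2, 0.8, 0.1]
gripper_width: 0.0201
time_s: 10.6
tcp_pos: [0.5384, 0.1441, 0.206]
eef_rot: [-75.6, 85.9, 14.4]
contact_force: [0.6, 1.0, -0.1]
gripper_width: 0.0243
units [-0.01 -0.   -3.52] jaw 90.0 turn -0.01 F [ 0.6  1.  -0.1] w 0.0243 tcp [0.5384 0.1441 0.206 ] t 10.6
```

The tilt creeps toward +x with every row, and turning about world z carries the tilt with it. So I'll turn the tool 180° and let the drift cancel it. First I travel to the next bar.

```bash
python3 -m handwheel '[[[0,-1,0,0],[0,-1,0,0],[0,-1,0,0],[0,-1,0,0],[0,-1,0,0],[0,-1,0,0],[0,-1,0,0],[0,-1,0,1]]]';python3 -m handwheel '[[[0,-1,0,1],[0,-1,0,1],[0,-0.8,0,1],[0,0,0,1],[0,0,0,1],[0,0,0,1],[0,0,0,1],[0,0,0,1]]]'; python3 - <<'E'
from h import *
go(.531,-.3247,.065,89.3)
t=vision.capture("top");crop(t,225,175,435,300,3.6,"pics/t3.png")
E
```

```text
time_s: 11.4
tcp_pos: [0.544, -0.1802, 0.2207]
eef_rot: [-74.9, 84.3, 20.7]
contact_force: [0.9, 0.1, 0.3]
gripper_width: 0.0243
time_s: 12.2
tcp_pos: [0.5441, -0.305, 0.224]
eef_rot: [-78.6, 84.1, 58.2]
contact_force: [0.8, -0.1, 0.4]
gripper_width: 0.0238
units [-0.33 -0.49 -3.97] jaw 136.9 turn -9.51 F [ 0.8 -0.1  0.4] w 0.0238 tcp [ 0.5441 -0.305   0.224 ] t 12.2
```

View pics/t3.png

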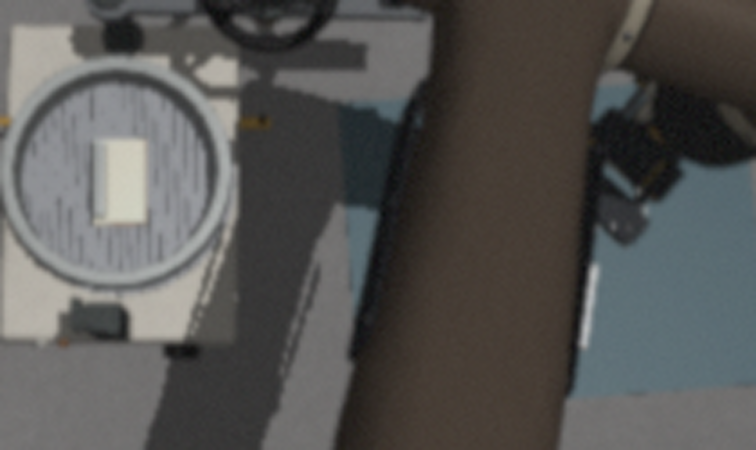

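Bar sits along the tile's left edge (crop x≈102), flat. The tilt rotates with the tool, so I continue the turn.

```bash
for i in 1; do python3 -m handwheel '[[[-0.1,-0.1,0,1],[-0.1,-0.1,0,1],[-0.1,0,0,1],[0,0,0,1],[0,0,0,1],[0,0,0,1],[0,0,0,1],[0,0,0,1]]]';python3 -m handwheel '[[[0,0,0,1],[0,0,0,1],[0,0,0,1],[0,0,0,1],[0,0,0,1],[0,0,0,1],[0,0,0,1],[0,0,0,1]]]'; done;  python3 - <<'E'
from h import *
go(.531,-.3247,.065,89.3)
E
```

```text
time_s: 13.05
tcp_pos: [0.533, -0.3142, 0.2269]
eef_rot: [-81.8, 84.1, 96.0]
contact_force: [0.1, 0.3, -0.7]
gripper_width: 0.0242
time_s: 13.85
tcp_pos: [0.5346, -0.3146, 0.2295]
eef_rot: [-83.6, 84.4, 134.9]
contact_force: [-0.3, -0.4, 0.0]
gripper_width: 0.0241
units [-0.09 -0.25 -4.11] jaw 38.6 turn 10.15 F [-0.3 -0.4  0. ] w 0.0241 tcp [ 0.5346 -0.3146  0.2295] t 13.85
```

```bash
python3 -m handwheel '[[[0,-0.1,0,1],[0,-0.1,-0.2,1],[0,0,-0.3,1],[0,0,-0.3,1],[0,0,-0.3,1],[0,0,-0.3,1],[0,0,-0.3,1],[0,0,-0.3,1]]]' 26;python3 -m handwheel '[[[-0.05,0,-0.3,1],[-0.05,0,-0.3,1]]]';  python3 - <<'E'
from h import *
go(.531,-.3247,.065,89.3)
E
```

```text
time_s: 14.65
tcp_pos: [0.5378, -0.3238, 0.1517]
eef_rot: [-83.4, 85.1, 176.0]
contact_force: [0.4, -0.1, -0.5]
gripper_width: 0.0259
time_s: 14.85
tcp_pos: [0.5346, -0.3239, 0.1273]
eef_rot: [-82.6, 85.2, -173.0]
contact_force: [-0.0, -0.3, -0.1]
gripper_width: 0.0258
units [-0.09 -0.02 -1.56] jaw 89.6 turn -0.06 F [-0.  -0.3 -0.1] w 0.0258 tcp [ 0.5346 -0.3239  0.1273] t 14.85
```

```bash
python3 -m handwheel '[[[0,0,0,0],[0,0,0,0],[0,0,-0.1,0],[0,0,-0.1,0],[0,0,-0.1,0],[0,0,-0.1,0],[0,0,-0.1,0],[0,0,-0.1,0]]]'; python3 - <<'E'
from h import *
go(.531,-.3247,.065,89.3)
E
```

```text
time_s: 15.65
tcp_pos: [0.5358, -0.3242, 0.1035]
eef_rot: [-81.2, 85.4, -172.2]
contact_force: [0.3, 0.2, 1.2]
gripper_width: 0.0262
units [-0.12 -0.01 -0.96] jaw 89.0 turn 0.06 F [0.3 0.2 1.2] w 0.0262 tcp [ 0.5358 -0.3242  0.1035] t 15.65
```

```bash
python3 -m handwheel '[[[-0.1,0,-1,0],[0,0,-0.9,0],[0,0,-0.4,0]]]'; python3 - <<'E'
from h import *
go(.531,-.3247,.002,89.3)
crop(vision.capture('scene'),80,150,300,310,3.4,'pics/a4.png')
E
```

```text
time_s: 15.95
tcp_pos: [0.5339, -0.325, 0.0113]
eef_rot: [-78.8, 85.8, -169.8]
contact_force: [-0.2, 0.3, -0.6]
gripper_width: 0.0259
units [-0.07  0.01 -0.23] jaw 89.0 turn 0.06 F [-0.2  0.3 -0.6] w 0.0259 tcp [ 0.5339 -0.325   0.0113] t 15.95
```

View pics/a4.png

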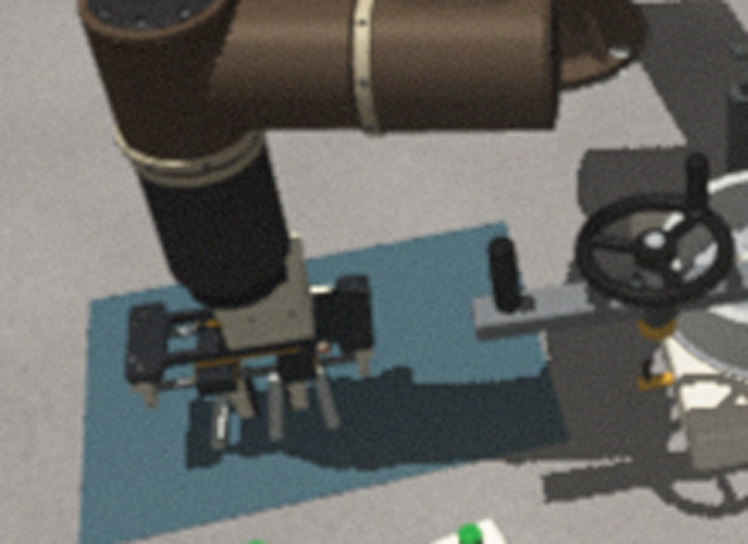

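Fingers at crop (243,400) and (298,390) straddle the bar at (275,405), clear of neighbours. Gripping.

```bash
python3 -m handwheel '[[[-0.07,0.01,-0.2,0]]]'; python3 -m handwheel '[[[0,0,-0.03,0],[0,0,-0.02,0],[0,0,0,0]]]' 2 20; python3 -m handwheel '[[[0,0,0.5,0],[0,0,1,0],[0,0,1,0],[0,0,1,0],[0,0,1,0.2]]]';python3 - <<'E'
from h import *
go(.538,.106,.2,90)
E
```

```text
time_s: 16.1
tcp_pos: [0.5306, -0.3245, 0.0014]
eef_rot: [-79.4, 85.6, -170.4]
contact_force: [-0.2, -0.6, 0.7]
gripper_width: 0.0261
time_s: 16.4
tcp_pos: [0.5321, -0.3241, 0.0016]
eef_rot: [-78.5, 85.8, -169.4]
contact_force: [-0.0, 0.2, -0.6]
gripper_width: 0.0099
time_s: 16.9
tcp_pos: [0.5269, -0.323, 0.1824]
eef_rot: [-82.0, 85.3, -172.0]
contact_force: [0.8, -0.2, -0.0]
gripper_width: 0.0094
units [ 0.28 10.72  0.44] jaw 90.0 turn 0.0 F [ 0.8 -0.2 -0. ] w 0.0094 tcp [ 0.5269 -0.323   0.1824] t 16.9
```

```bash
python3 -m handwheel '[[[0.04,1,0.2,0],[0.04,1,0,0],[0.04,1,0,0],[0.04,1,0,0],[0,1,0,0],[0,1,0,0],[0,1,0,0],[0,1,0,0]]]';python3 -m handwheel '[[[0,1,0,0],[0,1,0,0],[0,0.4,0,0]]]';python3 - <<'E'
from h import *
go(.538,.106,.1,90)
E
```

```text
time_s: 17.7
tcp_pos: [0.5354, 0.0015, 0.203]
eef_rot: [-76.1, 86.4, -166.6]
contact_force: [0.6, -0.5, -0.7]
gripper_width: 0.0098
time_s: 18.0
tcp_pos: [0.5348, 0.1035, 0.2047]
eef_rot: [-77.1, 86.7, -167.5]
contact_force: [-0.5, -0.6, -0.5]
gripper_width: 0.0096
units [ 0.08  0.06 -2.62] jaw 89.6 turn 0.08 F [-0.5 -0.6 -0.5] w 0.0096 tcp [0.5348 0.1035 0.2047] t 18.0
```

```bash
python3 -m handwheel '[[[0.05,-0.1,-1,0],[0,0,-1,0],[0,0,-0.5,0]]]';python3 - <<'E'
from h import *
go(.538,.106,.072,90)
E
```

```text
time_s: 18.3
tcp_pos: [0.5397, 0.1033, 0.1072]
eef_rot: [-80.2, 87.3, -170.2]
contact_force: [-0.2, -1.0, 0.7]
gripper_width: 0.0097
units [-0.04  0.07 -0.88] jaw 89.9 turn 0.02 F [-0.2 -1.   0.7] w 0.0097 tcp [0.5397 0.1033 0.1072] t 18.3
```

```bash
python3 -m handwheel '[[[-0.04,0.07,-0.7,0]]]';python3 -m handwheel '[[[0,0,-0.2,0]]]';python3 - <<'E'
from h import *
go(.538,.106,.065,90)
E
```

```text
time_s: 18.4
tcp_pos: [0.539, 0.106, 0.0793]
eef_rot: [-80.6, 87.5, -170.7]
contact_force: [-0.2, 0.3, -0.7]
gripper_width: 0.0098
time_s: 18.5
tcp_pos: [0.537, 0.1049, 0.0687]
eef_rot: [-79.3, 87.2, -169.4]
contact_force: [-0.6, 0.6, -1.0]
gripper_width: 0.0099
units [ 0.03  0.03 -0.09] jaw 89.9 turn 0.02 F [-0.6  0.6 -1. ] w 0.0099 tcp [0.537  0.1049 0.0687] t 18.5
```

```bash
python3 -m handwheel '[[[0.02,0.03,-0.1,0]]]';python3 -m handwheel '[[[0,0,-0.06,0]]]'
```

```text
time_s: 18.6
tcp_pos: [0.5379, 0.1054, 0.0647]
eef_rot: [-78.2, 87.2, -168.3]
contact_force: [-4.5, -6.4, 27.8]
gripper_width: 0.01
time_s: 18.7
tcp_pos: [0.5381, 0.1053, 0.0645]
eef_rot: [-77.7, 87.2, -167.7]
contact_force: [-15.1, 4.1, 32.3]
gripper_width: 0.0097
```

```bash
python3 -m handwheel '[[[0,0,0.03,0],[0,0,0,0]]]' 16;python3 -m handwheel '[[[0,0,0.2,0],[0,0,0.6,0],[0,0,1,0],[0,0,1,0],[0,-0.3,1,0],[0,-1,0,0],[0,-1,0,0],[0,-1,0,0]]]';python3 -m handwheel '[[[0,-1,0,0],[0,-1,0,0],[0,-1,0,0]]]' 72;python3 - <<'E'
from h import *
go(.4266,-.2953,.2,79.5)
t=vision.capture("top");crop(t,225,175,435,300,3.6,"pics/t4.png")
E
```

```text
time_s: 18.9
tcp_pos: [0.5399, 0.1056, 0.0689]
eef_rot: [-78.6, 87.4, -168.6]
contact_force: [0.3, 0.6, 0.6]
gripper_width: 0.0152
time_s: 19.7
tcp_pos: [0.5422, -0.0276, 0.2368]
eef_rot: [-77.3, 88.1, -167.0]
contact_force: [1.0, -0.6, -0.5]
gripper_width: 0.0162
time_s: 20.0
tcp_pos: [0.5422, -0.1526, 0.2414]
eef_rot: [-74.7, 88.4, -164.3]
contact_force: [0.4, 0.0, -0.7]
gripper_width: 0.0346
units [-2.89 -3.57 -1.04] jaw 90.4 turn -2.17 F [ 0.4  0.  -0.7] w 0.0346 tcp [ 0.5422 -0.1526  0.2414] t 20.0
```

View pics/t4.png

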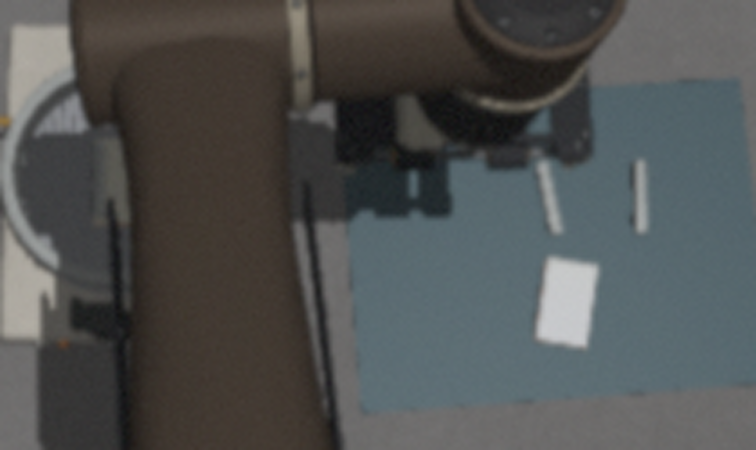

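Pot view is blocked by the arm. I go on to the second tile and check the bars from there.

```bash
python3 -m handwheel '[[[-0.8,-0.9,0,-0.8],[-0.8,-0.9,-0.2,-0.8],[-0.7,-0.9,-0.4,-0.6],[-0.6,-0.7,-0.6,0],[0,0,-0.5,0]]]' 70;python3 - <<'E'
from h import *
go(.4266,-.2953,.06,79.5)
t=vision.capture("top");crop(t,225,175,435,300,3.6,"pics/t5.png")
E
```

```text
time_s: 20.55
tcp_pos: [0.4258, -0.2986, 0.1792]
eef_rot: [-53.1, 88.9, -154.4]
contact_force: [0.4, 0.6, 0.4]
gripper_width: 0.0694
units [ 0.02  0.08 -2.98] jaw 78.6 turn 0.17 F [0.4 0.6 0.4] w 0.0694 tcp [ 0.4258 -0.2986  0.1792] t 20.55
```

View pics/t5.png

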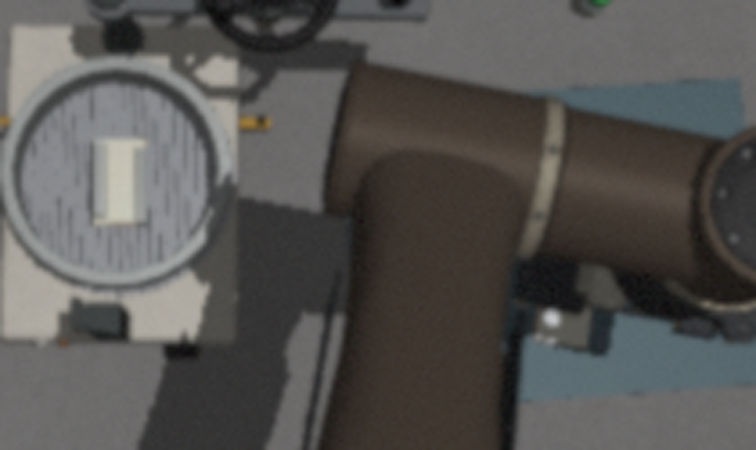

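Two bars lie parallel along the tile's long edges (crop x≈101 and ≈139). Now picking the second tile.

```bash
python3 -m handwheel '[[[0.02,0.08,-1,0.17],[0,0,-1,0],[0,0,-0.9,0]]]';python3 - <<'E'
from h import *
go(.4266,-.2953,.003,79.5)
crop(vision.capture('scene'),80,150,300,310,3.4,'pics/a5.png')
E
```

```text
time_s: 20.9
tcp_pos: [0.4313, -0.2964, 0.0654]
eef_rot: [-14.9, 89.3, -115.4]
contact_force: [1.4, 0.0, -0.2]
gripper_width: 0.0699
units [-0.12  0.03 -1.56] jaw 79.5 turn 0.0 F [ 1.4  0.  -0.2] w 0.0699 tcp [ 0.4313 -0.2964  0.0654] t 20.9
```

View pics/a5.png

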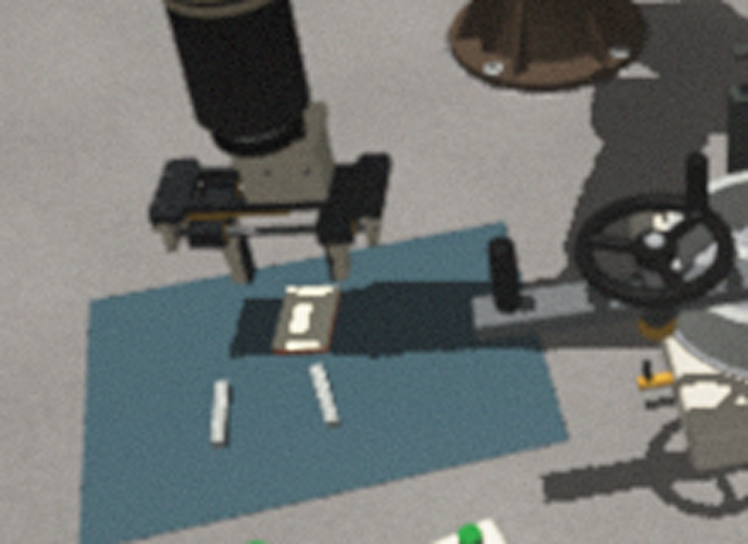

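```bash
python3 -m handwheel '[[[-0.12,0.03,-1,0],[0,0,-0.35,0]]]';python3 -m handwheel '[[[0,0,-0.15,0]]]';python3 - <<'E'
from h import *
go(.4266,-.2953,.003,79.5)
E
```

```text
time_s: 21.15
tcp_pos: [0.4256, -0.2938, 0.0072]
eef_rot: [-37.5, 89.2, -137.9]
contact_force: [-0.1, -0.8, 0.3]
gripper_width: 0.0703
time_s: 21.25
tcp_pos: [0.4264, -0.2938, 0.0014]
eef_rot: [-38.4, 89.1, -138.8]
contact_force: [-1.0, 0.2, -0.1]
gripper_width: 0.0695
units [ 0.01 -0.04  0.04] jaw 79.6 turn -0.01 F [-1.   0.2 -0.1] w 0.0695 tcp [ 0.4264 -0.2938  0.0014] t 21.25
```

```bash
python3 -m handwheel '[[[0,-0.04,-0.02,0],[0,0,-0.03,0],[0,0,-0.03,0],[0,0,-0.03,0]]]' 40 25;python3 -m handwheel '[[[0,0,0.5,0],[0,0,1,0.5],[0,0,1,0.5],[0.3,0.3,1,0.5],[0.7,0.7,0.8,0.5],[0.7,1,0,0],[0.7,1,0,0],[0.5,1,0,0]]]';python3 - <<'E'
from h import *
go(.538,.125,.2,90)
E
```

```text
time_s: 21.65
tcp_pos: [0.4297, -0.2959, 0.0013]
eef_rot: [-21.8, 89.2, -122.1]
contact_force: [-3.8, 3.0, 9.3]
gripper_width: 0.0496
time_s: 22.45
tcp_pos: [0.5443, -0.1349, 0.1868]
eef_rot: [12.6, 89.2, -77.9]
contact_force: [0.5, 0.0, -0.3]
gripper_width: 0.0497
units [-0.16  6.5   0.33] jaw 89.5 turn 0.09 F [ 0.5  0.  -0.3] w 0.0497 tcp [ 0.5443 -0.1349  0.1868] t 22.45
```

```bash
python3 -m handwheel '[[[-0.3,1,0,0],[0,1,0,0],[0,1,0,0],[0,1,0,0],[0,1,0,0],[0,1,0,0],[0,0.3,0,0]]]';python3 - <<'E'
from h import *
go(.538,.125,.1,90)
E
```

```text
time_s: 23.15
tcp_pos: [0.5331, 0.1303, 0.1919]
eef_rot: [48.2, 89.2, -42.1]
contact_force: [0.4, 0.1, -1.2]
gripper_width: 0.0496
units [ 0.12 -0.13 -2.3 ] jaw 89.7 turn 0.07 F [ 0.4  0.1 -1.2] w 0.0496 tcp [0.5331 0.1303 0.1919] t 23.15
```

```bash
python3 -m handwheel '[[[0.08,-0.15,-1,0],[0,0,-1,0]]]';python3 - <<'E'
from h import *
go(.538,.125,.085,90)
E
```

```text
time_s: 23.35
tcp_pos: [0.5401, 0.1288, 0.1171]
eef_rot: [82.8, 88.7, -7.2]
contact_force: [0.6, -0.2, -1.6]
gripper_width: 0.0495
units [-0.05 -0.1  -0.8 ] jaw 89.9 turn 0.01 F [ 0.6 -0.2 -1.6] w 0.0495 tcp [0.5401 0.1288 0.1171] t 23.35
```

```bash
python3 -m handwheel '[[[-0.05,-0.1,-0.65,0]]]'; python3 -m handwheel '[[[0,0,-0.1,0]]]';python3 - <<'E'
from h import *
go(.538,.125,.077,90)
E
```

```text
time_s: 23.45
tcp_pos: [0.5377, 0.1249, 0.0898]
eef_rot: [83.3, 88.7, -6.8]
contact_force: [0.0, 0.5, -0.1]
gripper_width: 0.0494
time_s: 23.55
tcp_pos: [0.5355, 0.1233, 0.0832]
eef_rot: [74.5, 88.9, -15.6]
contact_force: [-0.5, -0.3, -1.0]
gripper_width: 0.0496
units [ 0.06  0.04 -0.16] jaw 89.9 turn 0.02 F [-0.5 -0.3 -1. ] w 0.0496 tcp [0.5355 0.1233 0.0832] t 23.55
```

```bash
python3 -m handwheel '[[[0.05,0.04,-0.12,0]]]'; python3 -m handwheel '[[[0,0,-0.1,0]]]';python3 -m handwheel '[[[0,0,-0.06,0]]]';python3 - <<'E'
from h import *
go(.538,.125,.075,90)
E
```

```text
time_s: 23.65
tcp_pos: [0.5378, 0.1247, 0.079]
eef_rot: [74.4, 88.9, -15.7]
contact_force: [0.8, 0.0, -0.2]
gripper_width: 0.0495
time_s: 23.75
tcp_pos: [0.5386, 0.1249, 0.0759]
eef_rot: [76.6, 88.8, -13.5]
contact_force: [-2.0, 0.2, 3.2]
gripper_width: 0.0501
time_s: 23.85
tcp_pos: [0.5388, 0.1249, 0.0751]
eef_rot: [76.5, 88.8, -13.6]
contact_force: [-13.6, 1.0, 24.6]
gripper_width: 0.0497
units [-0.02  0.   -0.  ] jaw 89.9 turn 0.02 F [-13.6   1.   24.6] w 0.0497 tcp [0.5388 0.1249 0.0751] t 23.85
```

```bash
python3 -m handwheel '[[[0,0,0.02,0],[0,0,0,0],[0,0,0,0]]]' 62;python3 -m handwheel '[[[0,0,0.4,0],[0,0,1,0],[0,0,1,0],[0,0,1,0],[0,-1,0,0],[0,-1,0,0],[0,-1,0,0],[0,-1,0,0]]]';python3 - <<'E'
from h import *
go(.538,.125,.075,90)
s=vision.capture("scene");crop(s,210,150,440,310,3.4,"pics/s6.png")
t=vision.capture("top");crop(t,145,140,355,295,3.8,"pics/t6.png")
E
```

```text
time_s: 24.15
tcp_pos: [0.5412, 0.1261, 0.0795]
eef_rot: [85.9, 88.5, -4.1]
contact_force: [0.9, 0.3, 0.7]
gripper_width: 0.0611
time_s: 24.95
tcp_pos: [0.543, -0.0345, 0.2256]
eef_rot: [90.2, 88.0, 0.6]
contact_force: [1.3, -0.1, -0.5]
gripper_width: 0.0615
units [-0.12  3.99 -3.76] jaw 90.4 turn -0.07 F [ 1.3 -0.1 -0.5] w 0.0615 tcp [ 0.543  -0.0345  0.2256] t 24.95
```

View pics/s6.png

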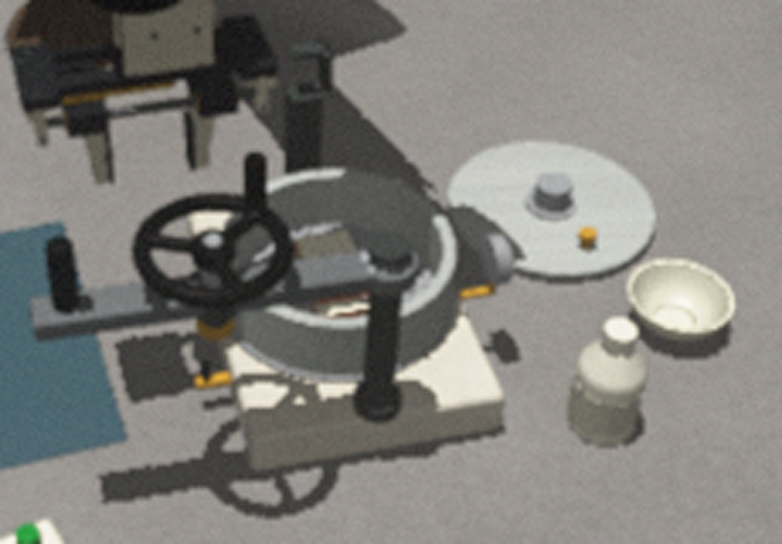

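View pics/t6.png

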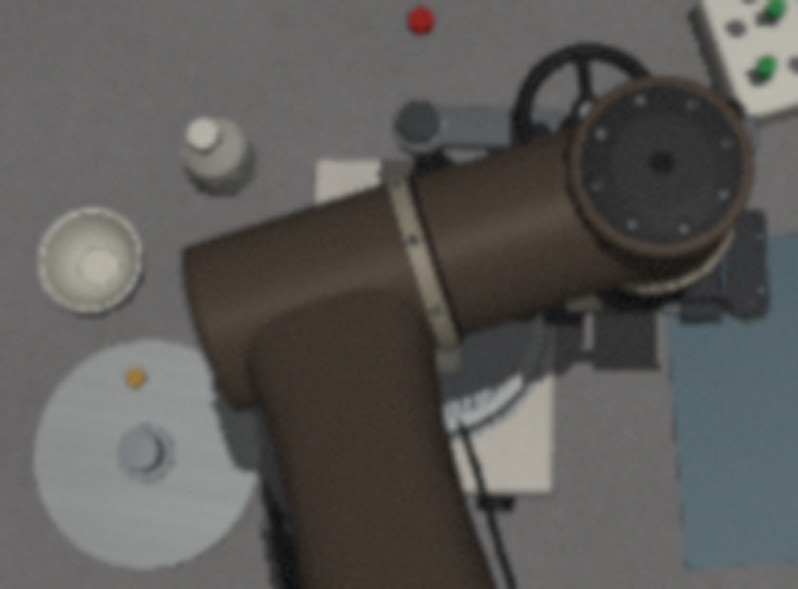

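Second tile appears to lie level in the pot; the lid is unmoved (boss at scene crop (554,190), top crop (145,453)). Computing the lid centre.

```bash
python3 - <<'E'
from h import *
def fit(P):
    A=np.c_[2*P[:,:2],np.ones(len(P))];x=np.linalg.lstsq(A,(P[:,:2]**2).sum(1),rcond=None)[0];return x[:2],np.sqrt(x[2]+x[0]**2+x[1]**2)
k=lambda L:np.array(L)/3.8+[145,140]-.4
print(fit(cast("top",k([[34,453],[147,339],[147,569],[66,375],[66,534],[228,374]]),.014)))
print(cast("top",k([[140,450]]),.042), two(np.array([554,183])/3.4+[210,150]-.4,k([140,450])[0]))
print(cast("scene",[np.array([554,183])/3.4+[210,150]-.4],.042))
go(.432,.385,.2,90)
E
```

```text
(array([0.43369781, 0.3866291 ]), np.float64(0.10303192066055865))Traceback (most recent call last):
  File "<stdin>", line 6, in <module>
  File "h.py", line 11, in two
    o1,d1=und("scene",[uvs]);o2,d2=und("top",[uvt]);d1=d1[0]/np.linalg.norm(d1);d2=d2[0]/np.linalg.norm(d2)
                                   ~~~^^^^^^^^^^^^^
  File "h.py", line 5, in und
    p=cv2.undistortPoints(np.array(uv,float).reshape(-1,1,2),K,c["dist"])[:,0]
                          ~~~~~~~~~~~~~~~~~~~~~~~~~~^^^^^^^^
ValueError: cannot reshape array of size 1 into shape (1,2)
```

```bash
python3 -m handwheel '[[[0,1,0.2,0],[0,1,0.2,0],[0,1,0,0],[0,1,0,0],[0,1,0,0],[0,1,0,0],[0,1,0,0],[-0.3,1,0,0]]]' 60;python3 -m handwheel '[[[-0.8,0.9,0,0],[-0.8,0.9,0,0],[-0.5,0.4,0,0]]]';python3 - <<'E'
from h import *
go(.4335,.386,.1,90)
t=vision.capture("top");crop(t,145,140,355,295,3.8,"pics/t7.png")
s=vision.capture("scene");crop(s,210,130,440,310,3.4,"pics/s7.png")
E
```

```text
time_s: 25.85
tcp_pos: [0.5301, 0.2914, 0.2455]
eef_rot: [94.9, 87.7, 4.3]
contact_force: [0.4, 0.8, 0.2]
gripper_width: 0.0602
time_s: 26.15
tcp_pos: [0.4433, 0.3868, 0.2449]
eef_rot: [95.4, 87.6, 4.9]
contact_force: [0.2, -0.8, -0.3]
gripper_width: 0.0597
units [-0.24 -0.02 -3.62] jaw 89.5 turn 0.11 F [ 0.2 -0.8 -0.3] w 0.0597 tcp [0.4433 0.3868 0.2449] t 26.15
```

View pics/t7.png

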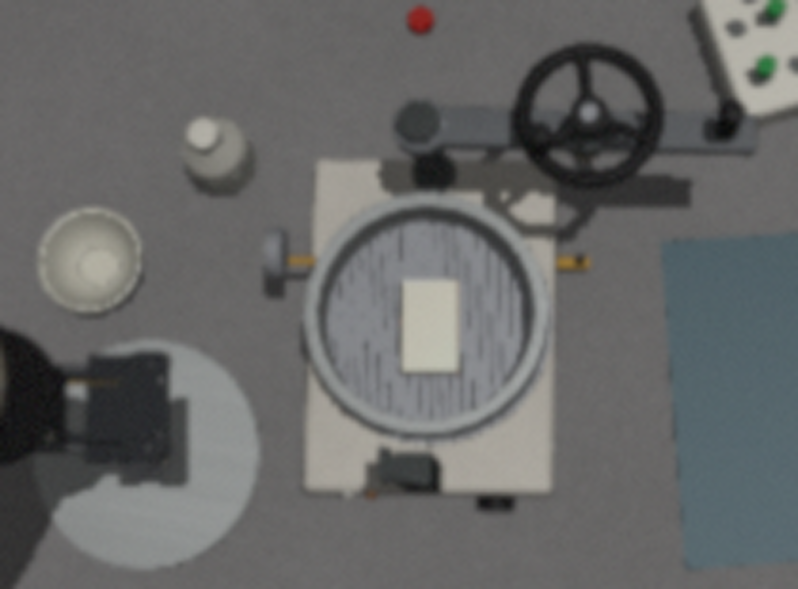

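View pics/s7.png

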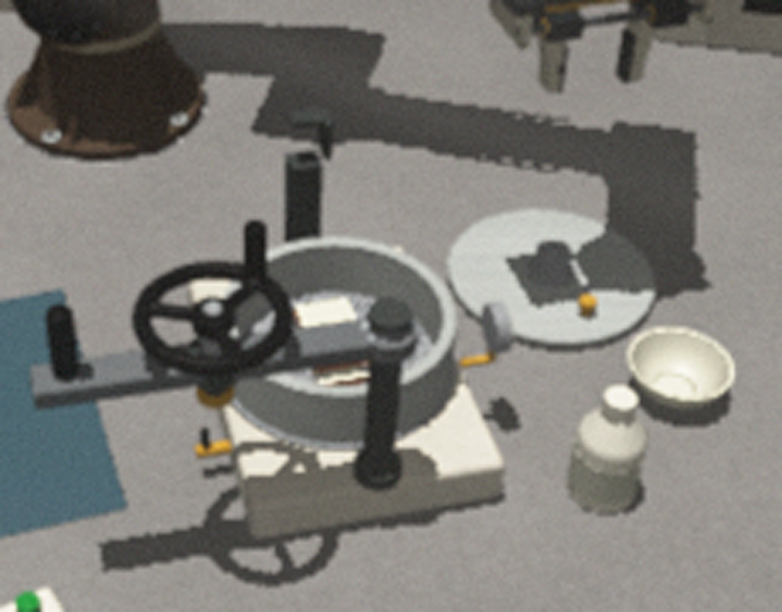

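Stack looks good: the top tile at crop (431,326), with bars hidden under it. Now lowering onto the lid boss.

```bash
python3 -m handwheel '[[[-0.2,0,-1,0.1],[0,0,-1,0],[0,0,-1,0]]]';python3 - <<'E'
from h import *
go(.4335,.386,.045,90)
s=vision.capture("scene");crop(s,270,130,440,260,4.4,"pics/s8.png")
E
```

```text
time_s: 26.55
tcp_pos: [0.4364, 0.3923, 0.13]
eef_rot: [109.2, 86.9, 19.6]
contact_force: [-0.1, 0.6, -0.7]
gripper_width: 0.0599
units [-0.07 -0.16 -2.13] jaw 90.3 turn -0.07 F [-0.1  0.6 -0.7] w 0.0599 tcp [0.4364 0.3923 0.13  ] t 26.55
```

View pics/s8.png

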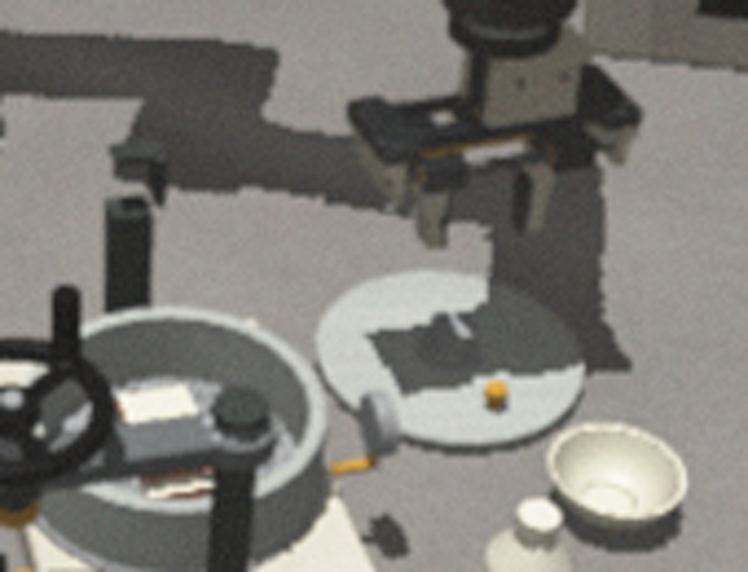

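```bash
python3 -m handwheel '[[[-0.07,-0.16,-1,0],[0,0,-1,0]]]';python3 -m handwheel '[[[0,0,-0.3,0]]]';python3 - <<'E'
from h import *
go(.4335,.386,.021,90)
s=vision.capture("scene");crop(s,270,130,440,260,4.4,"pics/s9.png")
E
```

```text
time_s: 26.8
tcp_pos: [0.4329, 0.3846, 0.0451]
eef_rot: [107.5, 87.1, 17.8]
contact_force: [-0.0, 0.8, -0.7]
gripper_width: 0.06
time_s: 26.9
tcp_pos: [0.4322, 0.3829, 0.0306]
eef_rot: [103.7, 87.3, 14.0]
contact_force: [-0.6, -0.8, 0.3]
gripper_width: 0.0597
units [ 0.03  0.08 -0.24] jaw 90.2 turn -0.05 F [-0.6 -0.8  0.3] w 0.0597 tcp [0.4322 0.3829 0.0306] t 26.9
```

View pics/s9.png

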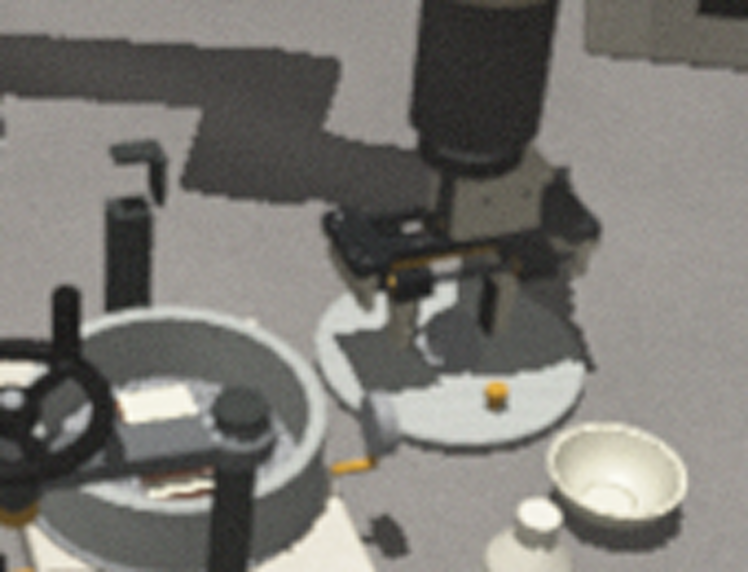

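Fingers straddle the boss (crop ~(440,335)). Going down to z 0.021 and gripping firmly.

```bash
python3 -m handwheel '[[[0.03,0.08,-0.24,0]]]';python3 -m handwheel '[[[0,0,-0.04,0],[-0.02,0,-0.04,0],[-0.02,0,-0.04,0],[-0.02,0,-0.04,0]]]' 25 55;python3 - <<'E'
from h import *
go(.4335,.386,.021,90)
E
```

```text
time_s: 27.05
tcp_pos: [0.4345, 0.3872, 0.0225]
eef_rot: [104.8, 87.2, 15.0]
contact_force: [0.5, 1.2, 1.1]
gripper_width: 0.06
time_s: 27.45
tcp_pos: [0.4341, 0.389, 0.0201]
eef_rot: [106.7, 87.0, 17.0]
contact_force: [3.1, -8.9, 11.2]
gripper_width: 0.0348
units [-0.02 -0.08  0.02] jaw 90.3 turn -0.06 F [ 3.1 -8.9 11.2] w 0.0348 tcp [0.4341 0.389  0.0201] t 27.45
```

```bash
python3 -m handwheel '[[[0,0,0.5,0],[0,0,0.8,0],[0,0,1,0],[0,0,1,0],[0.2,0,1,0],[0.5,0,0,0]]]';python3 - <<'E'
from h import *
go(.541,.30,.19,90)
s=vision.capture("scene");cv2.imwrite("pics/s10.png",s)
E
```

```text
time_s: 28.05
tcp_pos: [0.4564, 0.3831, 0.1963]
eef_rot: [101.0, 87.5, 11.2]
contact_force: [1.5, 1.9, -4.9]
gripper_width: 0.0351
units [ 2.12 -2.08 -0.16] jaw 90.2 turn -0.05 F [ 1.5  1.9 -4.9] w 0.0351 tcp [0.4564 0.3831 0.1963] t 28.05
```

View pics/s10.png

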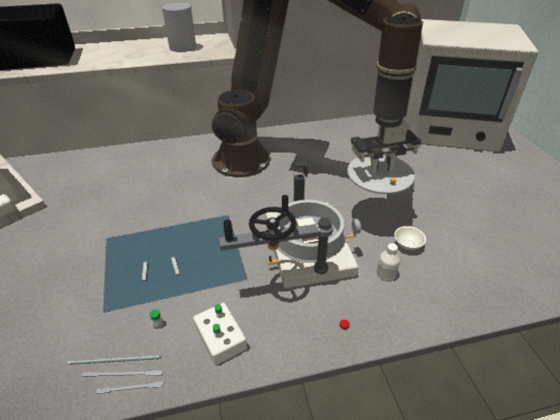

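Lid is lifted and held level at about (381,173). Moving around in +x, then -y.

```bash
python3 -m handwheel '[[[0.7,0,0,0],[0.7,-0.5,0,0],[0.6,-0.7,0,0],[0.1,-0.7,0,0],[0,-0.7,0,0],[0,-0.5,0,0]]]';python3 - <<'E'
from h import *
go(.541,.125,.19,90)
E
```

```text
time_s: 28.7
tcp_pos: [0.5399, 0.254, 0.1875]
eef_rot: [95.7, 88.2, 5.9]
contact_force: [0.1, -0.1, -5.4]
gripper_width: 0.0349
units [ 0.03 -3.23  0.06] jaw 90.2 turn -0.04 F [ 0.1 -0.1 -5.4] w 0.0349 tcp [0.5399 0.254  0.1875] t 28.7
```

```bash
python3 -m handwheel '[[[0,-0.7,0.1,0],[0,-0.7,0,0],[0,-0.7,0,0],[0,-0.7,0,0],[0,-0.3,0,0]]]';python3 - <<'E'
from h import *
go(.5405,.125,.16,90)
s=vision.capture("scene");crop(s,210,130,440,310,3.4,"pics/s11.png")
t=vision.capture("top");crop(t,145,140,355,295,3.8,"pics/t11.png")
E
```

```text
time_s: 29.2
tcp_pos: [0.535, 0.1233, 0.1885]
eef_rot: [95.3, 88.6, 5.4]
contact_force: [1.1, -0.7, -6.0]
gripper_width: 0.0349
units [ 0.14  0.04 -0.71] jaw 90.1 turn -0.03 F [ 1.1 -0.7 -6. ] w 0.0349 tcp [0.535  0.1233 0.1885] t 29.2
```

View pics/s11.png

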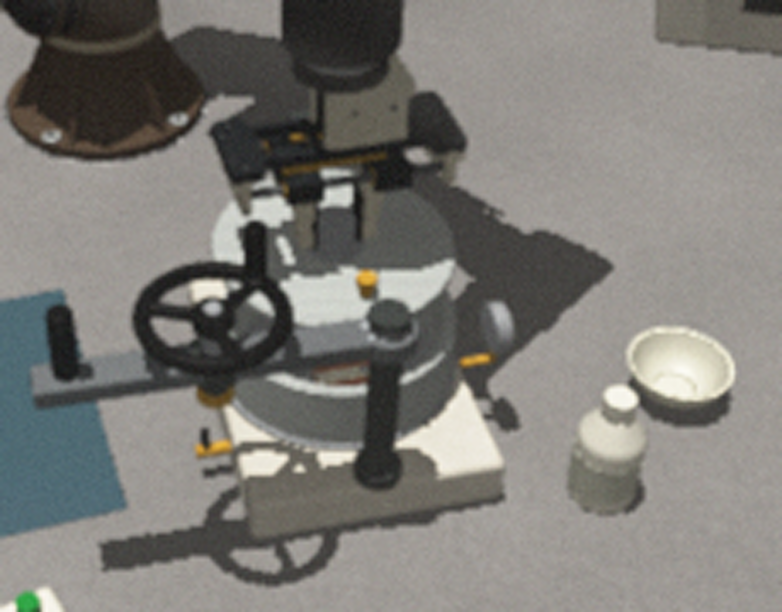

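View pics/t11.png

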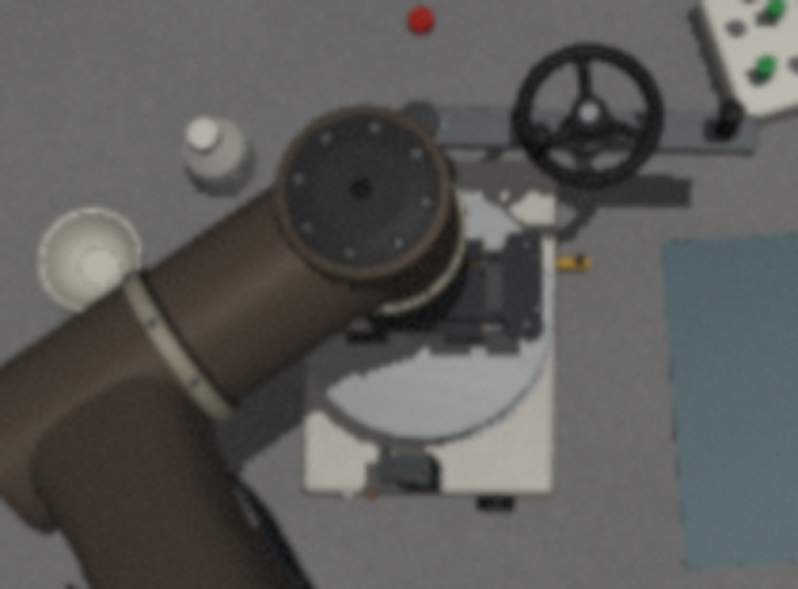

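Lid is over the pot, clear of the posts. Lowering.

```bash
python3 -m handwheel '[[[0.1,0.04,-0.8,0]]]';python3 -m handwheel '[[[0,0,-0.2,0]]]';python3 - <<'E'
from h import *
go(.5405,.125,.137,90)
E
```

```text
time_s: 29.4
tcp_pos: [0.5423, 0.127, 0.1607]
eef_rot: [101.1, 88.1, 11.2]
contact_force: [1.3, 1.1, -5.6]
gripper_width: 0.0352
time_s: 29.5
tcp_pos: [0.5403, 0.1268, 0.1495]
eef_rot: [100.4, 88.4, 10.5]
contact_force: [-2.2, 0.1, -7.5]
gripper_width: 0.035
units [ 0.   -0.04 -0.31] jaw 90.1 turn -0.01 F [-2.2  0.1 -7.5] w 0.035 tcp [0.5403 0.1268 0.1495] t 29.5
```

```bash
python3 -m handwheel '[[[0,-0.04,-0.25,0]]]';python3 -m handwheel '[[[0,0,-0.15,0]]]';python3 -m handwheel '[[[0,0,-0.1,0]]]'
```

```text
time_s: 29.6
tcp_pos: [0.5411, 0.1262, 0.1399]
eef_rot: [100.6, 88.3, 10.7]
contact_force: [0.3, 0.0, -5.4]
gripper_width: 0.035
time_s: 29.7
tcp_pos: [0.5405, 0.1263, 0.133]
eef_rot: [99.7, 88.4, 9.8]
contact_force: [0.1, -0.2, -6.3]
gripper_width: 0.0351
time_s: 29.8
tcp_pos: [0.5406, 0.1268, 0.1288]
eef_rot: [99.5, 88.4, 9.7]
contact_force: [0.0, -0.1, -4.4]
gripper_width: 0.0352
```

```bash
python3 -m handwheel '[[[0,-0.03,-0.1,0]]]';python3 -m handwheel '[[[0,0,-0.06,0]]]'
```

```text
time_s: 29.9
tcp_pos: [0.5408, 0.1264, 0.1268]
eef_rot: [99.9, 88.3, 10.2]
contact_force: [-27.3, 9.0, 45.4]
gripper_width: 0.0347
time_s: 30.0
tcp_pos: [0.5407, 0.1265, 0.1269]
eef_rot: [99.1, 88.3, 9.4]
contact_force: [-12.1, -4.5, 18.1]
gripper_width: 0.0348
```

```bash
python3 -m handwheel '[[[0,0,0.02,0],[0,0,0,0],[0,0,0,0]]]' 56 20;python3 -m handwheel '[[[0,0,0.6,0],[0,0,1,0],[0,0,1,0],[0,0,1,0],[0,0,1,0],[0,-1,0,0],[0,-1,0,0],[0,-1,0,0]]]';python3 -m handwheel '[[[0,-1,0,0],[0,-1,0,0],[0,-1,0,0],[0,-1,0,0]]]';python3 - <<'E'
from h import *
go(.541,-.2,.25,90)
s=vision.capture("scene");crop(s,210,130,440,310,3.4,"pics/s12.png")
t=vision.capture("top");crop(t,145,140,355,295,3.8,"pics/t12.png")
E
```

```text
time_s: 30.3
tcp_pos: [0.5436, 0.1282, 0.1319]
eef_rot: [101.6, 87.8, 12.0]
contact_force: [0.2, -0.3, 0.7]
gripper_width: 0.0531
time_s: 31.1
tcp_pos: [0.5459, 0.0084, 0.3268]
eef_rot: [99.7, 87.3, 10.6]
contact_force: [0.8, 0.9, -0.0]
gripper_width: 0.0562
time_s: 31.5
tcp_pos: [0.5466, -0.1579, 0.3296]
eef_rot: [98.2, 86.9, 9.2]
contact_force: [0.2, -0.2, -1.3]
gripper_width: 0.0558
units [-0.14 -1.05 -1.99] jaw 91.0 turn -0.19 F [ 0.2 -0.2 -1.3] w 0.0558 tcp [ 0.5466 -0.1579  0.3296] t 31.5
```

View pics/s12.png

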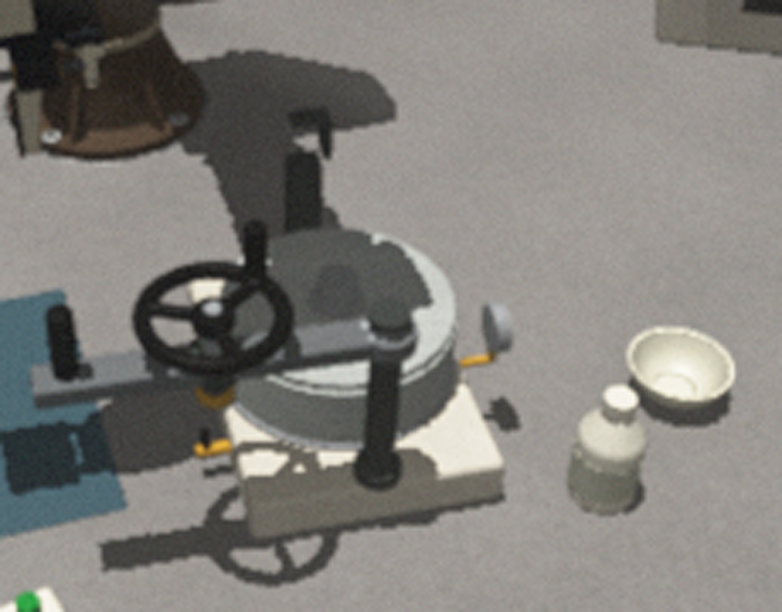

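View pics/t12.png

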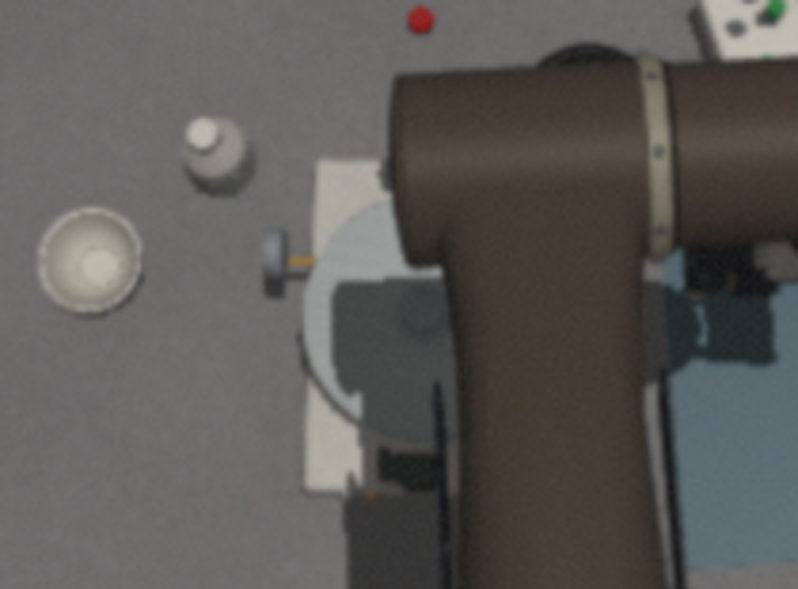

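Lid sits flat on the rim in both views. Now checking the knob and wheel handle positions by two views.

```bash
python3 - <<'E'
from h import *
def two(uvs,uvt):
    o1,d1=und("scene",uvs);o2,d2=und("top",uvt);d1=d1[0]/np.linalg.norm(d1);d2=d2[0]/np.linalg.norm(d2)
    t=np.linalg.lstsq(np.c_[d1,-d2],o2-o1,rcond=None)[0];a=o1+t[0]*d1;b=o2+t[1]*d2;return ((a+b)/2).round(4),np.linalg.norm(a-b).round(4)
ks=lambda q:np.array(q)/3.4+[210,150]-.4
ks2=lambda q:np.array(q)/3.4+[210,130]-.4
k=lambda q:np.array(q)/3.8+[145,140]-.4
print("knob top",two(ks2([61,310]),k([731,105])))
print("handle top",two(ks2([255,226]),k([530,148])))
print("hub",two(ks2([212,311]),k([589,111])))
print("knob pred",(proj("top",[.671,-.1174,.276])-[145,140])*3.8,(proj("scene",[.671,-.1174,.276])-[210,130])*3.4)
crop(cv2.imread("pics/top0.png"),240,140,350,200,7,"pics/kb.png")
crop(cv2.imread("pics/scene0.png"),210,180,350,280,5.5,"pics/kc.png")
E
```

```text
knob top (array([ 0.6724, -0.119 ,  0.2788]), np.float64(0.001))
handle top (array([0.6351, 0.0326, 0.2966]), np.float64(0.0032))
hub (array([ 0.6752, -0.0112,  0.257 ]), np.float64(0.0004))
knob pred [[726.44830578 106.31571023]] [[ 61.24241954 309.96188919]]
```

View pics/kb.png

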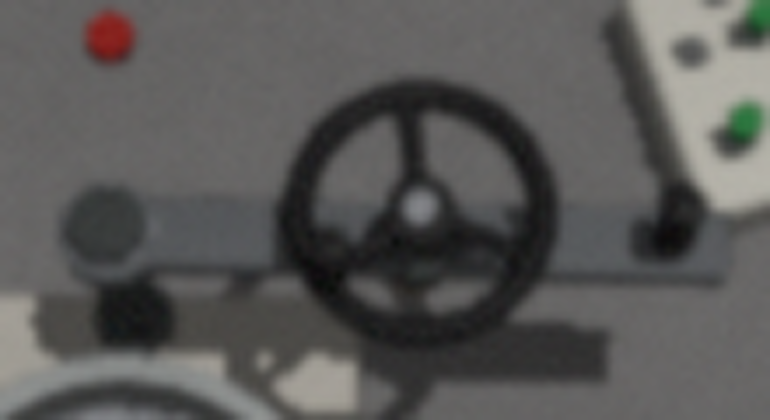

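View pics/kc.png

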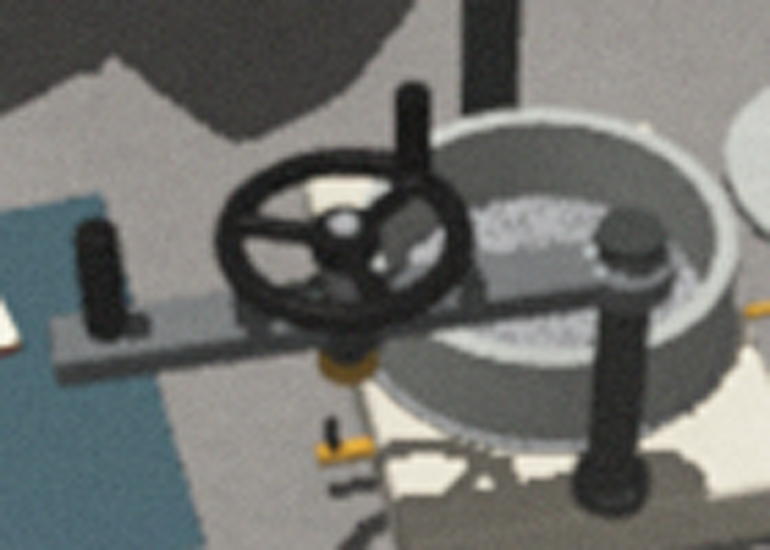

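Knob top is at about (0.672,-0.119,0.279), hub at (0.675,-0.011). Moving over the knob.

```bash
python3 -m handwheel '[[[0.8,0.2,0,0],[0.8,0.2,0,0],[0.8,0.2,0,0],[0.5,0.2,0,-0.2]]]' 46;python3 - <<'E'
from h import *
go(.672,-.119,.245,90)
E
```

```text
time_s: 32.0
tcp_pos: [0.6648, -0.1308, 0.3321]
eef_rot: [96.3, 86.6, 5.6]
contact_force: [0.6, 0.0, -0.5]
gripper_width: 0.046
units [ 0.18  0.3  -2.18] jaw 89.3 turn 0.13 F [ 0.6  0.  -0.5] w 0.046 tcp [ 0.6648 -0.1308  0.3321] t 32.0
```

```bash
python3 -m handwheel '[[[0.15,0.3,-0.6,0.1]]]';python3 - <<'E'
from h import *
go(.672,-.119,.245,90)
s=vision.capture("scene");crop(s,180,100,350,240,4.4,"pics/s13.png")
t=vision.capture("top");crop(t,240,130,400,230,5,"pics/t13.png")
E
```

```text
time_s: 32.1
tcp_pos: [0.6744, -0.1188, 0.3105]
eef_rot: [94.7, 86.3, 4.5]
contact_force: [0.5, -0.6, 0.5]
gripper_width: 0.046
units [-0.06 -0.   -1.64] jaw 89.8 turn 0.04 F [ 0.5 -0.6  0.5] w 0.046 tcp [ 0.6744 -0.1188  0.3105] t 32.1
```

View pics/s13.png

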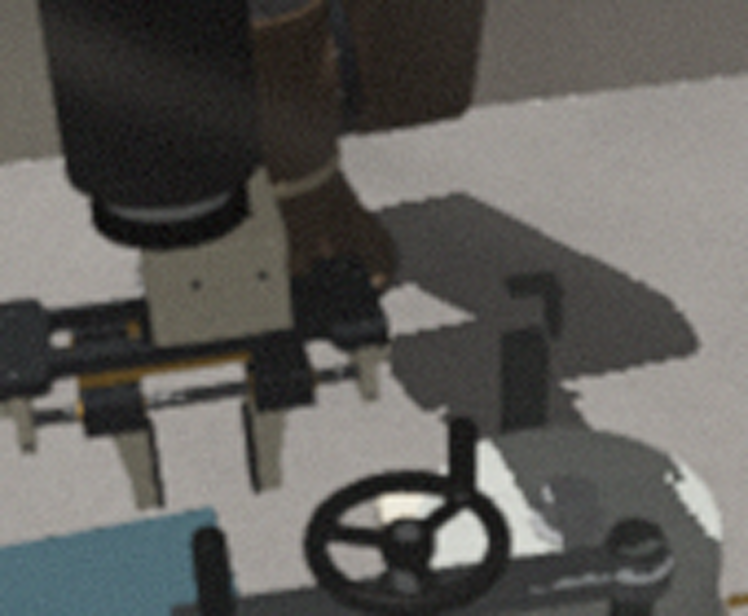

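Fingers' midpoint (209,495) is right above the knob (210,535). Descending.

```bash
python3 -m handwheel '[[[-0.06,0,-0.8,0],[0,0,-0.6,0]]]';python3 - <<'E'
from h import *
go(.672,-.119,.245,90)
E
```

```text
time_s: 32.4
tcp_pos: [0.6703, -0.1169, 0.251]
eef_rot: [95.6, 86.6, 5.6]
contact_force: [0.1, -0.2, -0.4]
gripper_width: 0.046
units [ 0.04 -0.05 -0.15] jaw 90.0 turn 0.0 F [ 0.1 -0.2 -0.4] w 0.046 tcp [ 0.6703 -0.1169  0.251 ] t 32.4
```

```bash
python3 -m handwheel '[[[0,0,-0.15,0],[0,0,-0.02,0],[0,0,-0.02,0]]]' 10 18;python3 - <<'E'
from h import *
go(.672,-.119,.245,90)
E
```

```text
time_s: 32.7
tcp_pos: [0.6694, -0.1174, 0.2434]
eef_rot: [94.7, 86.7, 4.7]
contact_force: [0.5, -4.4, -3.4]
gripper_width: 0.0275
units [ 0.07 -0.04  0.04] jaw 90.0 turn -0.0 F [ 0.5 -4.4 -3.4] w 0.0275 tcp [ 0.6694 -0.1174  0.2434] t 32.7
```

```bash
python3 -m handwheel '[[[0,0,0,0],[0,0,-0.02,0]]]';python3 - <<'E'
from h import *
go(.672,-.119,.245,90)
P=np.array([.676,.1245])
th0=1.56
for th in (1.4,1.2,1,.8,.6,.4,.2,0): print(th,(P-.2445*np.array([np.cos(th),np.sin(th)])).round(4))
E
```

```text
time_s: 32.9
tcp_pos: [0.6685, -0.1215, 0.2433]
eef_rot: [90.3, 86.8, 0.2]
contact_force: [-2.5, 11.3, 3.3]
gripper_width: 0.0199
units [0.09 0.06 0.04] jaw 89.9 turn 0.02 F [-2.5 11.3  3.3] w 0.0199 tcp [ 0.6685 -0.1215  0.2433] t 32.9
1.4 [ 0.6344 -0.1164]
1.2 [ 0.5874 -0.1034]
1 [ 0.5439 -0.0812]
0.8 [ 0.5057 -0.0509]
0.6 [ 0.4742 -0.0136]
0.4 [0.4508 0.0293]
0.2 [0.4364 0.0759]
0 [0.4315 0.1245]
```

Knob gripped (19.9 mm). Swinging along the arc.

```bash
python3 -m handwheel '[[[-0.5,0.02,0,0],[-0.5,0.08,0,0],[-0.6,0.12,0,0]]]';python3 - <<'E'
from h import *
go(.5874,-.1034,.245,90);go(.5057,-.0509,.245,90)
E
```

```text
time_s: 33.2
tcp_pos: [0.6088, -0.1124, 0.2433]
eef_rot: [91.7, 86.4, 1.4]
contact_force: [7.5, 5.9, -6.2]
gripper_width: 0.0195
units [-0.54  0.22  0.04] jaw 89.8 turn 0.05 F [ 7.5  5.9 -6.2] w 0.0195 tcp [ 0.6088 -0.1124  0.2433] t 33.2
units [-2.58  1.54  0.04] jaw 89.8 turn 0.05 F [ 7.5  5.9 -6.2] w 0.0195 tcp [ 0.6088 -0.1124  0.2433] t 33.2
```

```bash
python3 -m handwheel '[[[-0.6,0.2,0,0],[-0.65,0.3,0,0],[-0.6,0.4,0,0],[-0.5,0.45,0.03,0]]]';python3 - <<'E'
from h import *
go(.5057,-.0509,.245,90);go(.4742,-.0136,.245,90);go(.4508,.0293,.245,90)
E
```

```text
time_s: 33.6
tcp_pos: [0.5102, -0.0612, 0.2434]
eef_rot: [88.8, 86.5, -1.8]
contact_force: [3.7, -5.1, -16.6]
gripper_width: 0.0193
units [-0.11  0.26  0.04] jaw 89.4 turn 0.12 F [  3.7  -5.1 -16.6] w 0.0193 tcp [ 0.5102 -0.0612  0.2434] t 33.6
units [-0.9   1.19  0.04] jaw 89.4 turn 0.12 F [  3.7  -5.1 -16.6] w 0.0193 tcp [ 0.5102 -0.0612  0.2434] t 33.6
units [-1.49  2.26  0.04] jaw 89.4 turn 0.12 F [  3.7  -5.1 -16.6] w 0.0193 tcp [ 0.5102 -0.0612  0.2434] t 33.6
```

```bash
python3 -m handwheel '[[[-0.45,0.5,-0.05,0],[-0.4,0.55,-0.05,0],[-0.35,0.6,-0.05,0]]]';python3 - <<'E'
from h import *
go(.4508,.0293,.245,90);go(.4364,.0759,.245,90);go(.4315,.1245,.245,90)
s=vision.capture("scene");crop(s,220,110,390,250,4.4,"pics/s14.png")
E
```

```text
time_s: 33.9
tcp_pos: [0.4574, -0.0014, 0.2429]
eef_rot: [78.5, 86.4, -12.4]
contact_force: [-1.9, -7.4, 5.7]
gripper_width: 0.0187
units [-0.17  0.77  0.05] jaw 89.2 turn 0.17 F [-1.9 -7.4  5.7] w 0.0187 tcp [ 0.4574 -0.0014  0.2429] t 33.9
units [-0.53  1.93  0.05] jaw 89.2 turn 0.17 F [-1.9 -7.4  5.7] w 0.0187 tcp [ 0.4574 -0.0014  0.2429] t 33.9
units [-0.65  3.15  0.05] jaw 89.2 turn 0.17 F [-1.9 -7.4  5.7] w 0.0187 tcp [ 0.4574 -0.0014  0.2429] t 33.9
```

View pics/s14.png

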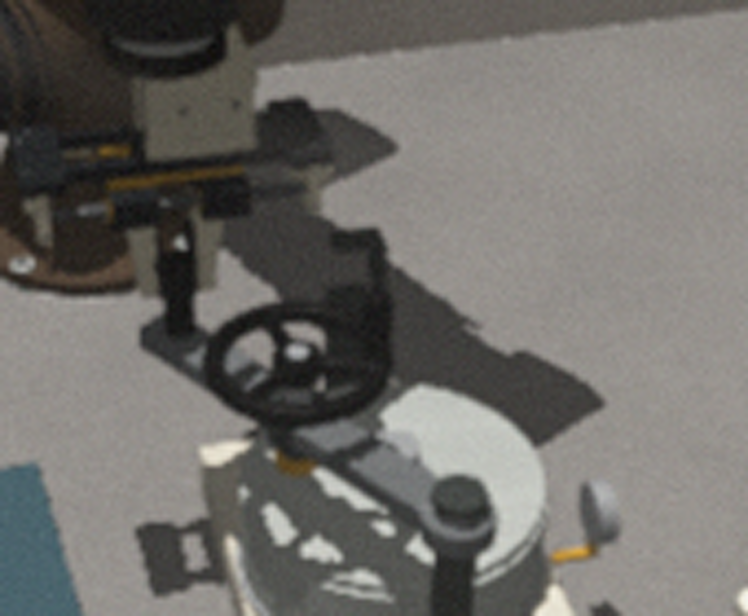

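Slipping a little toward the pad's edge in x. I'll follow the true arc more closely.

```bash
python3 -m handwheel '[[[0.05,0.55,-0.04,0],[-0.1,0.6,-0.04,0],[-0.15,0.6,-0.04,0]]]';python3 - <<'E'
from h import *
go(.4364,.0759,.245,90);go(.4315,.1245,.245,90)
E
```

```text
time_s: 34.25
tcp_pos: [0.4352, 0.0601, 0.2414]
eef_rot: [57.5, 87.0, -33.7]
contact_force: [0.7, -6.3, 1.1]
gripper_width: 0.0201
units [0.03 0.39 0.09] jaw 88.8 turn 0.24 F [ 0.7 -6.3  1.1] w 0.0201 tcp [0.4352 0.0601 0.2414] t 34.25
units [-0.09  1.61  0.09] jaw 88.8 turn 0.24 F [ 0.7 -6.3  1.1] w 0.0201 tcp [0.4352 0.0601 0.2414] t 34.25
```

```bash
python3 -m handwheel '[[[0.06,0.55,0.02,0],[-0.03,0.55,0.02,0]]]';python3 - <<'E'
from h import *
go(.4315,.1245,.245,90)
E
python3 -m handwheel '[[[0,0.45,0.02,0]]]';python3 - <<'E'
from h import *
go(.4315,.1245,.245,90)
s=vision.capture("scene");crop(s,220,110,390,250,4.4,"pics/s15.png")
E
```

```text
time_s: 34.45
tcp_pos: [0.4278, 0.0997, 0.2416]
eef_rot: [40.9, 87.3, -50.6]
contact_force: [9.3, -4.8, -18.9]
gripper_width: 0.0199
units [0.09 0.62 0.08] jaw 88.6 turn 0.29 F [  9.3  -4.8 -18.9] w 0.0199 tcp [0.4278 0.0997 0.2416] t 34.45
time_s: 34.55
tcp_pos: [0.426, 0.1173, 0.2417]
eef_rot: [37.9, 87.3, -53.6]
contact_force: [8.0, -6.6, -18.0]
gripper_width: 0.0199
units [0.14 0.18 0.08] jaw 88.5 turn 0.3 F [  8.   -6.6 -18. ] w 0.0199 tcp [0.426  0.1173 0.2417] t 34.55
```

View pics/s15.png

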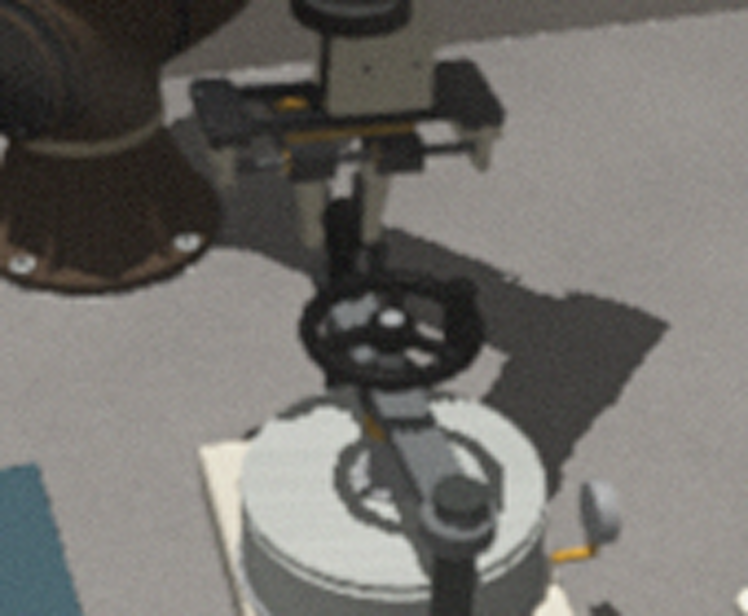

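Nearly home. Pushing until the hard stop is felt.

```bash
python3 -m handwheel '[[[0.1,0.3,-0.02,0]]]';python3 -m handwheel '[[[0.02,0.25,-0.03,0]]]';python3 -m handwheel '[[[0.02,0.2,-0.03,0]]]';python3 - <<'E'
from h import *
go(.4315,.1245,.245,90)
E
```

```text
time_s: 34.7
tcp_pos: [0.4269, 0.1294, 0.2412]
eef_rot: [30.4, 87.4, -61.1]
contact_force: [-17.9, -36.5, 19.2]
gripper_width: 0.0211
time_s: 34.8
tcp_pos: [0.4263, 0.1333, 0.241]
eef_rot: [21.4, 86.8, -70.2]
contact_force: [15.8, -36.9, -2.5]
gripper_width: 0.0296
time_s: 34.9
tcp_pos: [0.4263, 0.134, 0.2408]
eef_rot: [15.8, 86.1, -75.8]
contact_force: [11.7, -36.8, -2.3]
gripper_width: 0.031
units [ 0.13 -0.24  0.1 ] jaw 88.4 turn 0.31 F [ 11.7 -36.8  -2.3] w 0.031 tcp [0.4263 0.134  0.2408] t 34.9
```

Hard stop felt (37 N). Relaxing, opening and rising.

```bash
python3 -m handwheel '[[[0,-0.22,0,0],[0,0,0,0]]]' 40;python3 -m handwheel '[[[0,0,0.3,0],[0,0,0.8,0],[0,0,1,0],[0,0,1,0],[-0.3,-0.5,0,0],[-0.5,-1,0,0],[0,-1,0,0],[0,-1,0,0]]]';python3 - <<'E'
from h import *
go(.541,.12,.36,90)
s=vision.capture("scene");crop(s,220,110,390,250,4.4,"pics/s16.png")
t=vision.capture("top");crop(t,190,130,340,290,3.7,"pics/t16.png")
E
```

```text
time_s: 35.1
tcp_pos: [0.4271, 0.1235, 0.2429]
eef_rot: [17.4, 86.0, -74.2]
contact_force: [-0.6, 0.8, 0.5]
gripper_width: 0.0387
time_s: 35.9
tcp_pos: [0.3965, -0.0126, 0.3858]
eef_rot: [37.1, 86.3, -54.0]
contact_force: [0.9, 0.1, -0.3]
gripper_width: 0.0397
units [ 3.61  3.32 -0.65] jaw 88.9 turn 0.22 F [ 0.9  0.1 -0.3] w 0.0397 tcp [ 0.3965 -0.0126  0.3858] t 35.9
```

View pics/s16.png

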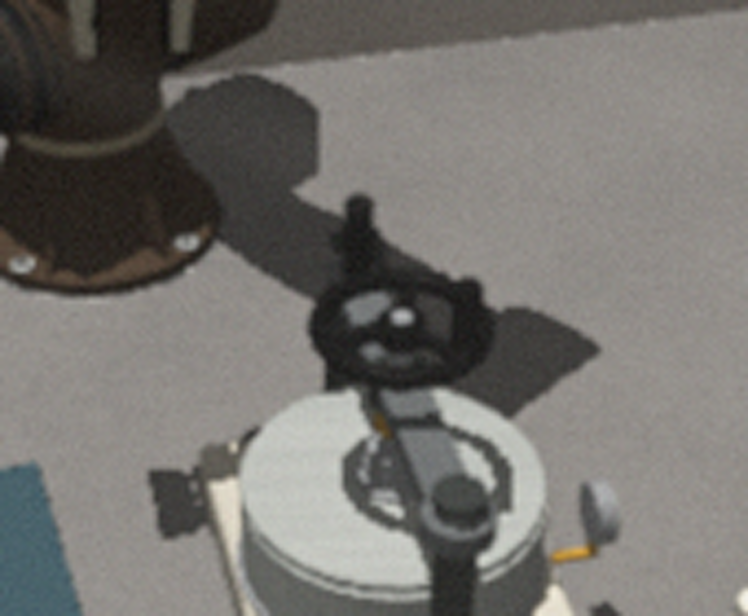

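View pics/t16.png

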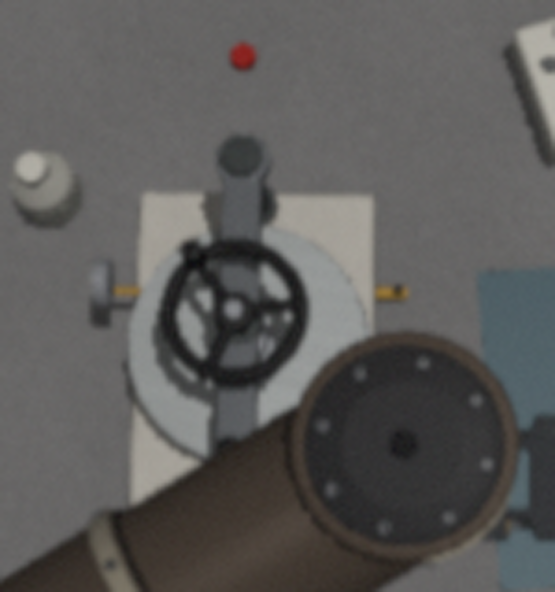

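Bridge is home through the catch. Handle tip at scene crop (467,286), top crop (192,248). Computing hub and handle.

```bash
cat >> h.py <<'E'
def two(uvs,uvt):
    o1,d1=und("scene",uvs);o2,d2=und("top",uvt);d1=d1[0]/np.linalg.norm(d1);d2=d2[0]/np.linalg.norm(d2)
    t=np.linalg.lstsq(np.c_[d1,-d2],o2-o1,rcond=None)[0];a=o1+t[0]*d1;b=o2+t[1]*d2;return ((a+b)/2).round(4),np.linalg.norm(a-b).round(4)
E
python3 - <<'E'
from h import *
ks=lambda q:np.array(q)/4.4+[220,110]-.4
k=lambda q:np.array(q)/3.7+[190,130]-.4
print("handle top",two(ks([467,286]),k([191,249])))
print("hub",two(ks([401,316]),k([233,310])))
print("pivot top",two(ks([459,493]),k([241,155])))
print("knobtop",cast("scene",ks([358,202]),.276))
for z in(.25,.257,.265,.272,.28): print(z,cast("top",k([233,310]),z),cast("scene",ks([401,316]),z))
s=cv2.imread("pics/s16.png")
cv2.imwrite("pics/s16b.png",cv2.resize(s[170:420,270:540],None,fx=2.2,fy=2.2,interpolation=cv2.INTER_CUBIC))
t=cv2.imread("pics/t16.png")
cv2.imwrite("pics/t16b.png",cv2.convertScaleAbs(cv2.resize(t[210:420,130:340],None,fx=2.8,fy=2.8,interpolation=cv2.INTER_CUBIC),alpha=1.8))
E
```

```text
handle top (array([0.5819, 0.1551, 0.3041]), np.float64(0.0005))
hub (array([0.543 , 0.1271, 0.2589]), np.float64(0.001))
pivot top (array([0.6773, 0.1238, 0.2277]), np.float64(0.001))
knobtop [[0.43576292 0.12887516 0.276     ]]
0.25 [[0.54449981 0.12737459 0.25      ]] [[0.53145078 0.1313492  0.25      ]]
0.257 [[0.54319673 0.12677956 0.257     ]] [[0.54049956 0.12839982 0.257     ]]
0.265 [[0.54170749 0.12609951 0.265     ]] [[0.55084102 0.1250291  0.265     ]]
0.272 [[0.54040441 0.12550448 0.272     ]] [[0.5598898  0.12207971 0.272     ]]
0.28 [[0.53891518 0.12482444 0.28      ]] [[0.57023125 0.11870899 0.28      ]]
```

View pics/s16b.png

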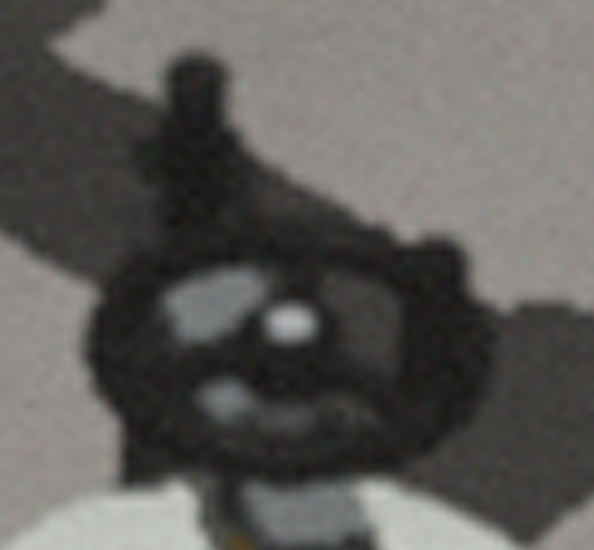

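View pics/t16b.png

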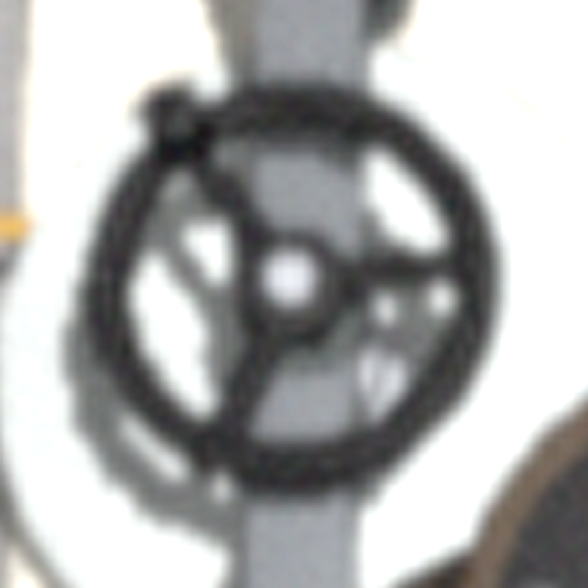

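Hub at (0.5415,0.1255); handle tip at (0.580,0.156,0.304), so the handle's point is at z≈0.281 and the wheel is already about one turn down. Moving over the handle.

```bash
python3 -m handwheel '[[[0.7,0.65,0,0],[0.7,0.65,0,0],[0.7,0.65,0,0],[0.7,0.65,0,0],[0.7,0.65,0,0],[0.6,0.5,0,0]]]';python3 - <<'E'
from h import *
go(.580,.156,.32,90)
E
```

```text
time_s: 36.6
tcp_pos: [0.5653, 0.1418, 0.399]
eef_rot: [58.2, 86.1, -33.4]
contact_force: [-0.8, -0.7, -0.7]
gripper_width: 0.0398
units [ 0.37  0.36 -1.97] jaw 88.4 turn 0.33 F [-0.8 -0.7 -0.7] w 0.0398 tcp [0.5653 0.1418 0.399 ] t 36.6
```

```bash
python3 -m handwheel '[[[0.25,0.2,-1,0.3],[0,0,-0.8,0]]]';python3 - <<'E'
from h import *
go(.580,.156,.27,90)
s=vision.capture("scene");crop(s,240,90,390,230,4.4,"pics/s17.png")
E
```

```text
time_s: 36.8
tcp_pos: [0.5809, 0.1563, 0.3306]
eef_rot: [65.3, 85.7, -24.6]
contact_force: [-0.2, 0.0, -0.4]
gripper_width: 0.0403
units [-0.02 -0.01 -1.51] jaw 90.1 turn -0.01 F [-0.2  0.  -0.4] w 0.0403 tcp [0.5809 0.1563 0.3306] t 36.8
```

View pics/s17.png

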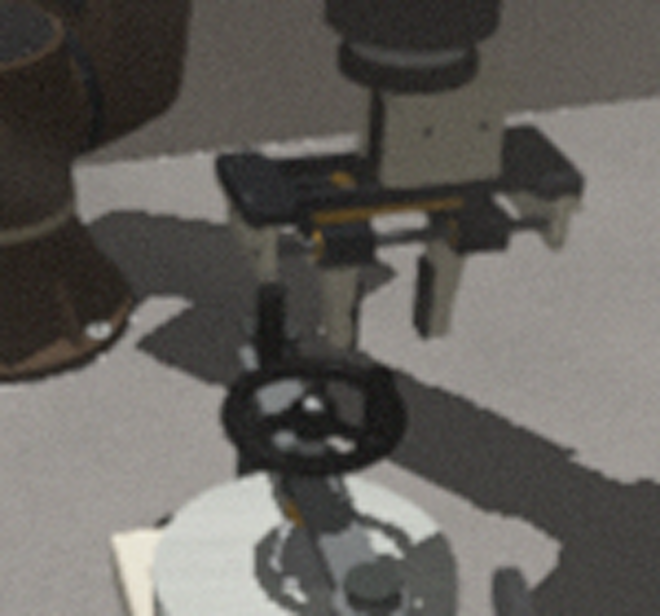

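The fingers' midpoint (385,343) lies over the handle tip (380,370). Descending slowly.

```bash
python3 -m handwheel '[[[-0.02,0,-0.8,0],[0,0,-0.5,0]]]';python3 - <<'E'
from h import *
go(.580,.156,.268,90)
s=vision.capture("scene");crop(s,240,90,390,230,4.4,"pics/s18.png")
E
```

```text
time_s: 37.05
tcp_pos: [0.5795, 0.158, 0.2766]
eef_rot: [65.3, 85.8, -24.6]
contact_force: [-0.9, 0.5, -0.6]
gripper_width: 0.0401
units [ 0.01 -0.05 -0.22] jaw 90.1 turn -0.02 F [-0.9  0.5 -0.6] w 0.0401 tcp [0.5795 0.158  0.2766] t 37.05
```

View pics/s18.png

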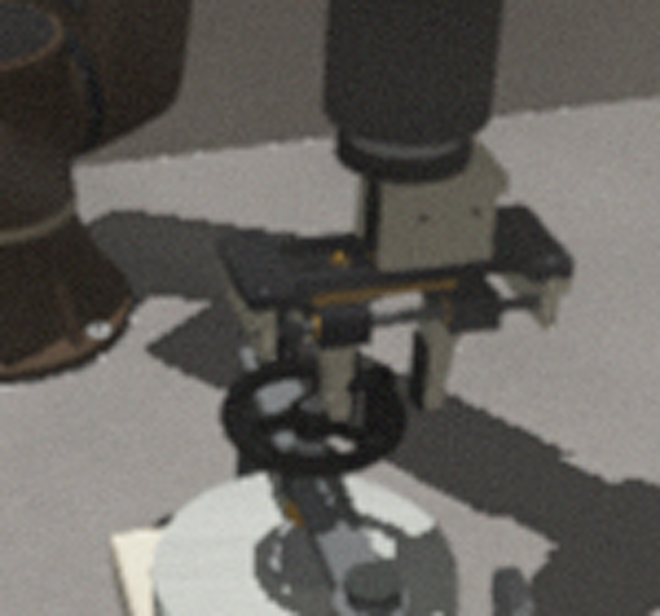

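```bash
python3 -m handwheel '[[[0,0,-0.15,0],[0,0,-0.03,0],[0,0,-0.03,0],[0,0,-0.03,0]]]' 8 25;cat >> h.py <<'E'
def circ(n=4,step=.5,dz=-.06,A=(.5415,.1255)):
    s=readout.get_state();p=s["tcp_pos"];v=p[:2]-A;a=np.arctan2(v[1],v[0])
    print("phi",round(np.degrees(a),1),"r",round(np.hypot(*v),4));go(*p,90)
    q=p[:2]
    for i in range(n):
        a-=step;t=np.array(A)+.048*np.array([np.cos(a),np.sin(a)])
        print(((t-q)/.04).round(2),end=" ");q=t
    print()
E
python3 -c "
from h import *
circ()"
```

```text
time_s: 37.5
tcp_pos: [0.5802, 0.1582, 0.2711]
eef_rot: [66.0, 85.6, -23.9]
contact_force: [-1.8, -3.0, 0.4]
gripper_width: 0.0174
phi 40.1 r 0.0507
units [0. 0. 0.] jaw 90.1 turn -0.02 F [-1.8 -3.   0.4] w 0.0174 tcp [0.5802 0.1582 0.2711] t 37.5
[ 0.21 -0.58] [-0.03 -0.59] [-0.31 -0.51] [-0.51 -0.3 ]
```

Handle gripped (17.4 mm). Leading it clockwise.

```bash
python3 -m handwheel '[[[0.22,-0.58,-0.06,0],[0,-0.59,-0.06,0]]]';python3 -c "
from h import *
circ()"
```

```text
time_s: 37.7
tcp_pos: [0.592, 0.1178, 0.2689]
eef_rot: [75.4, 85.4, -14.2]
contact_force: [-2.3, 8.4, -0.1]
gripper_width: 0.0177
phi -8.7 r 0.0511
units [0. 0. 0.] jaw 90.3 turn -0.06 F [-2.3  8.4 -0.1] w 0.0177 tcp [0.592  0.1178 0.2689] t 37.7
[-0.31 -0.53] [-0.47 -0.37] [-0.59 -0.1 ] [-0.56  0.19]
```

```bash
python3 -m handwheel '[[[-0.28,-0.54,-0.06,0],[-0.46,-0.4,-0.06,0],[-0.58,-0.14,-0.06,0]]]';python3 -c "
from h import *
circ()"
```

```text
time_s: 38.0
tcp_pos: [0.5481, 0.0773, 0.2656]
eef_rot: [83.6, 84.4, -6.1]
contact_force: [7.8, 4.5, -2.2]
gripper_width: 0.0174
phi -82.2 r 0.0487
units [0. 0. 0.] jaw 90.3 turn -0.06 F [ 7.8  4.5 -2.2] w 0.0174 tcp [0.5481 0.0773 0.2656] t 38.0
[-0.59  0.08] [-0.49  0.34] [-0.26  0.53] [0.03 0.59]
```

The tilt is growing, so I add a clockwise hand turn to stop it building up in one direction.

```bash
python3 -m handwheel '[[[-0.66,0.1,-0.06,-1],[-0.55,0.42,-0.07,-1],[-0.26,0.6,-0.07,-1]]]';python3 -c "
from h import *
print(readout.get_state()['joints'].round(0))
circ(4,.6)"
```

```text
time_s: 38.3
tcp_pos: [0.4949, 0.1236, 0.262]
eef_rot: [91.3, 83.5, -14.1]
contact_force: [32.8, -7.0, -22.2]
gripper_width: 0.0177
[ 40.  -0. -23.   6. -63.  32.]
phi -177.7 r 0.0467
units [0. 0. 0.] jaw 74.6 turn 3.08 F [ 32.8  -7.  -22.2] w 0.0177 tcp [0.4949 0.1236 0.262 ] t 38.3
[0.15 0.68] [0.54 0.46] [0.7  0.08] [ 0.63 -0.33]
```

```bash
python3 -m handwheel '[[[0.15,0.65,-0.06,-1],[0.52,0.46,-0.06,-1]]]';python3 -c "
from h import *
circ(4,.6)"
```

```text
time_s: 38.5
tcp_pos: [0.518, 0.167, 0.2594]
eef_rot: [90.7, 83.5, -25.1]
contact_force: [-7.6, -3.6, 2.2]
gripper_width: 0.0173
phi 119.5 r 0.0477
units [0. 0. 0.] jaw 64.1 turn 5.17 F [-7.6 -3.6  2.2] w 0.0173 tcp [0.518  0.167  0.2594] t 38.5
[0.69 0.16] [ 0.66 -0.27] [ 0.39 -0.59] [-0.01 -0.71]
```

```bash
python3 -m handwheel '[[[0.68,0.16,-0.06,-1],[0.65,-0.27,-0.06,-1]]]';python3 -c "
from h import *
circ(4,.6)"
```

```text
time_s: 38.7
tcp_pos: [0.5696, 0.1668, 0.2564]
eef_rot: [91.8, 83.7, -34.3]
contact_force: [-11.2, 0.3, 5.9]
gripper_width: 0.0179
phi 55.7 r 0.05
units [0. 0. 0.] jaw 53.9 turn 7.21 F [-11.2   0.3   5.9] w 0.0179 tcp [0.5696 0.1668 0.2564] t 38.7
[ 0.41 -0.6 ] [ 0.05 -0.71] [-0.36 -0.61] [-0.64 -0.3 ]
```

```bash
python3 -m handwheel '[[[0.4,-0.6,-0.06,-1],[0.05,-0.7,-0.06,-1]]]';python3 -c "
from h import *
circ(4,.6)"; python3 -m handwheel '[[[-0.36,-0.61,-0.06,-1]]]';python3 -c "
from h import *
circ(4,.6)
s=vision.capture('scene');crop(s,220,90,390,250,4.4,'pics/s19.png')"
```

```text
time_s: 38.9
tcp_pos: [0.5919, 0.1206, 0.2536]
eef_rot: [96.8, 83.8, -39.5]
contact_force: [-9.8, 9.3, 4.9]
gripper_width: 0.0175
phi -5.5 r 0.0506
units [0. 0. 0.] jaw 43.7 turn 9.25 F [-9.8  9.3  4.9] w 0.0175 tcp [0.5919 0.1206 0.2536] t 38.9
[-0.34 -0.65] [-0.6  -0.39] [-0.71  0.02] [-0.57  0.42] 
time_s: 39.0
tcp_pos: [0.5823, 0.0981, 0.2527]
eef_rot: [101.1, 83.6, -40.3]
contact_force: [15.5, 2.0, -9.6]
gripper_width: 0.0173
phi -33.9 r 0.0492
units [0. 0. 0.] jaw 38.6 turn 10.28 F [15.5  2.  -9.6] w 0.0173 tcp [0.5823 0.0981 0.2527] t 39.0
[-0.58 -0.43] [-0.71 -0.06] [-0.62  0.35] [-0.31  0.64]
```

View pics/s19.png

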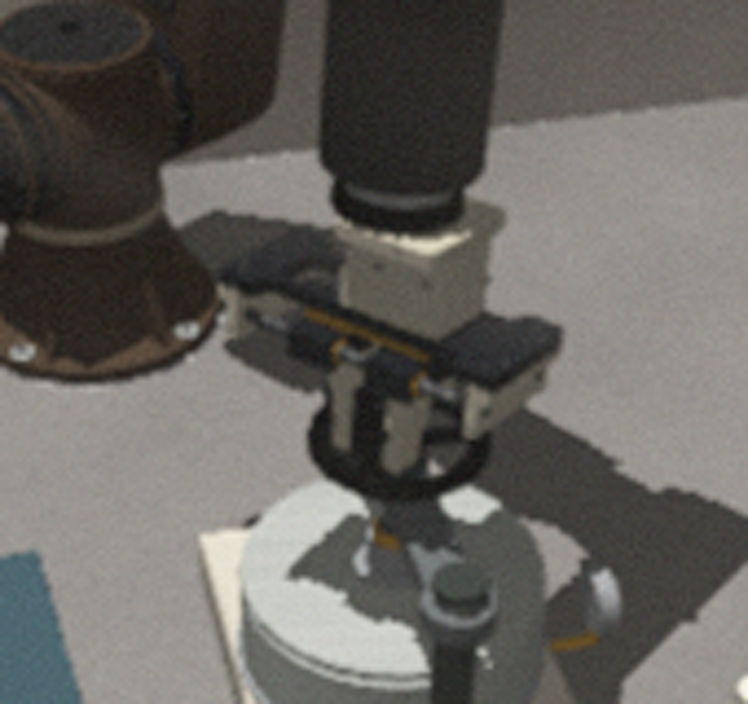

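```bash
python3 -m handwheel '[[[-0.58,-0.43,-0.06,-1]]]';python3 -c "
from h import *
circ(4,.6)"; python3 -m handwheel '[[[-0.7,-0.06,-0.06,-1]]]';python3 -c "
from h import *
circ(4,.6)"
```

```text
time_s: 39.15
tcp_pos: [0.5598, 0.0792, 0.2507]
eef_rot: [103.2, 83.5, -43.7]
contact_force: [-1.0, 27.3, 0.7]
gripper_width: 0.0177
phi -68.4 r 0.0498
units [0. 0. 0.] jaw 33.1 turn 11.38 F [-1.  27.3  0.7] w 0.0177 tcp [0.5598 0.0792 0.2507] t 39.15
[-0.72 -0.01] [-0.61  0.35] [-0.31  0.64] [0.11 0.7 ] 
time_s: 39.25
tcp_pos: [0.5341, 0.077, 0.2494]
eef_rot: [106.1, 83.4, -46.1]
contact_force: [11.6, 10.4, -5.2]
gripper_width: 0.0171
phi -98.6 r 0.0491
units [0. 0. 0.] jaw 27.8 turn 12.44 F [11.6 10.4 -5.2] w 0.0171 tcp [0.5341 0.077  0.2494] t 39.25
[-0.63  0.34] [-0.35  0.62] [0.06 0.71] [0.45 0.55]
```

```bash
python3 -m handwheel '[[[-0.62,0.32,-0.06,-0.5]]]';python3 -m handwheel '[[[-0.35,0.62,-0.06,-0.5]]]';python3 -c "
from h import *
circ(4,.6)"
```

```text
time_s: 39.35
tcp_pos: [0.5106, 0.0891, 0.2483]
eef_rot: [108.0, 83.3, -46.9]
contact_force: [18.4, 5.4, -11.2]
gripper_width: 0.0174
time_s: 39.45
tcp_pos: [0.4965, 0.1124, 0.247]
eef_rot: [108.9, 83.2, -48.8]
contact_force: [24.4, -7.1, -17.2]
gripper_width: 0.0171
phi -163.8 r 0.0468
units [0. 0. 0.] jaw 22.3 turn 13.54 F [ 24.4  -7.1 -17.2] w 0.0171 tcp [0.4965 0.1124 0.247 ] t 39.45
[-0.02  0.7 ] [0.41 0.58] [0.67 0.25] [ 0.69 -0.17]
```

```bash
python3 -m handwheel '[[[0,0.7,-0.06,0]]]';python3 -m handwheel '[[[0.41,0.58,-0.06,0]]]';python3 -c "
from h import *
circ(4,.6)"
```

```text
time_s: 39.55
tcp_pos: [0.4961, 0.1385, 0.2457]
eef_rot: [108.8, 83.0, -49.1]
contact_force: [25.3, -19.1, -12.6]
gripper_width: 0.0172
time_s: 39.65
tcp_pos: [0.5085, 0.1592, 0.2446]
eef_rot: [105.5, 83.0, -52.4]
contact_force: [-24.0, -8.6, 20.1]
gripper_width: 0.0177
phi 134.4 r 0.0472
units [0. 0. 0.] jaw 22.1 turn 13.59 F [-24.   -8.6  20.1] w 0.0177 tcp [0.5085 0.1592 0.2446] t 39.65
[0.62 0.34] [ 0.7  -0.09] [ 0.53 -0.47] [ 0.17 -0.69]
```

```bash
python3 -m handwheel '[[[0.6,0.33,-0.06,0]]]';python3 -c "
from h import *
circ(4,.6)
s=vision.capture('scene');crop(s,220,90,390,250,4.4,'pics/s20.png')"
```

```text
time_s: 39.75
tcp_pos: [0.5281, 0.1715, 0.2438]
eef_rot: [102.2, 83.1, -55.7]
contact_force: [-28.1, -5.0, 21.9]
gripper_width: 0.0176
phi 106.3 r 0.0479
units [0. 0. 0.] jaw 22.1 turn 13.59 F [-28.1  -5.   21.9] w 0.0176 tcp [0.5281 0.1715 0.2438] t 39.75
[ 0.71 -0.01] [ 0.58 -0.41] [ 0.25 -0.67] [-0.17 -0.69]
```

View pics/s20.png

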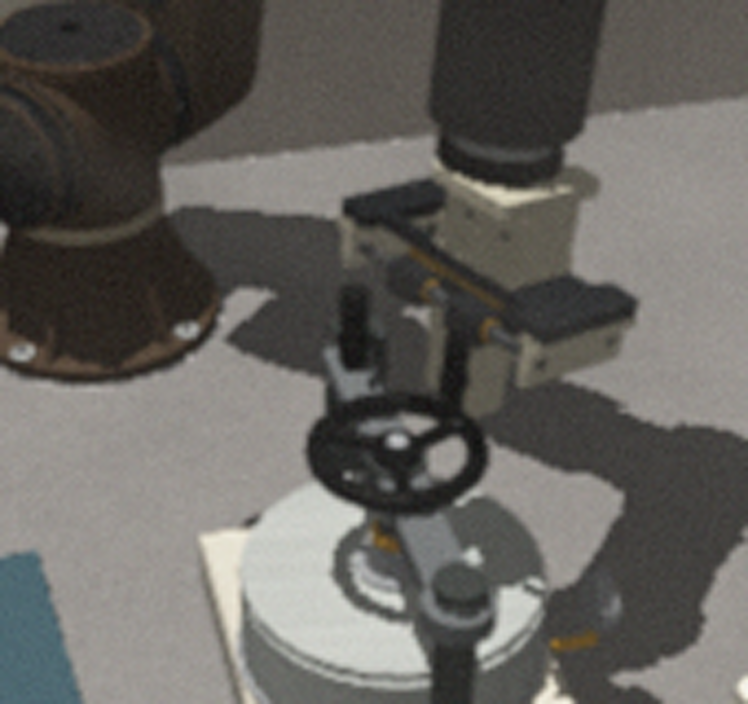

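```bash
python3 - <<'E'
from h import *
s=vision.capture('scene');crop(s,280,180,345,240,12,'pics/s21.png')
for z in(.127,.149,.155,.165,.23,.24,.25):print(z,((proj("scene",[.5415,.1255,z])-[280,180])*12).round(0))
E
```

```text
0.127 [[339. 445.]]
0.149 [[342. 378.]]
0.155 [[343. 359.]]
0.165 [[344. 327.]]
0.23 [[354. 114.]]
0.24 [[355.  80.]]
0.25 [[357.  46.]]
```

View pics/s21.png

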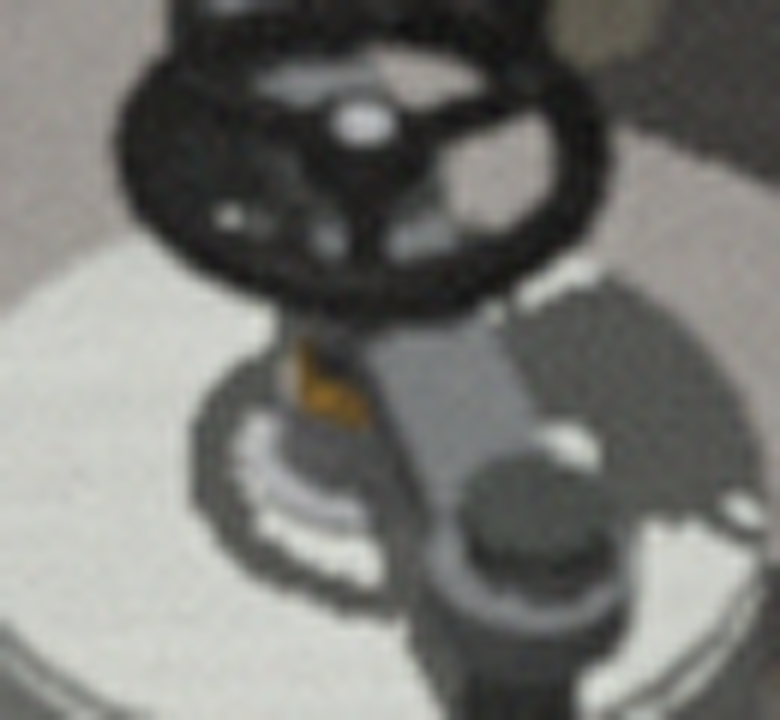

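The brass pad is at the boss top (brass bottom edge at row ≈420, with 424 predicted for contact). I continue in small steps until it is clearly firm.

```bash
python3 -m handwheel '[[[0.7,0,-0.06,0]]]';python3 -c "
from h import *
circ(3,.6)"; python3 -m handwheel '[[[0.58,-0.4,-0.06,0]]]';python3 -c "
from h import *
circ(3,.6)"
```

```text
time_s: 39.95
tcp_pos: [0.5529, 0.1711, 0.2428]
eef_rot: [99.3, 83.2, -58.7]
contact_force: [-37.8, -3.4, 24.2]
gripper_width: 0.0179
phi 75.9 r 0.047
units [0. 0. 0.] jaw 22.1 turn 13.58 F [-37.8  -3.4  24.2] w 0.0179 tcp [0.5529 0.1711 0.2428] t 39.95
[ 0.61 -0.34] [ 0.29 -0.65] [-0.12 -0.7 ] 
time_s: 40.05
tcp_pos: [0.5712, 0.1542, 0.2417]
eef_rot: [94.4, 83.3, -63.5]
contact_force: [-19.2, -20.6, 16.0]
gripper_width: 0.0153
phi 44.0 r 0.0413
units [0. 0. 0.] jaw 22.2 turn 13.57 F [-19.2 -20.6  16. ] w 0.0153 tcp [0.5712 0.1542 0.2417] t 40.05
[ 0.44 -0.52] [-0.09 -0.7 ] [-0.47 -0.53]
```

Grip width and radius dropped, so the hand is slipping off the handle. Looking.

```bash
python3 - <<'E'
from h import *
s=vision.capture('scene');crop(s,270,140,360,230,8,'pics/s22.png')
E
```

```text
(no output)
```

View pics/s22.png

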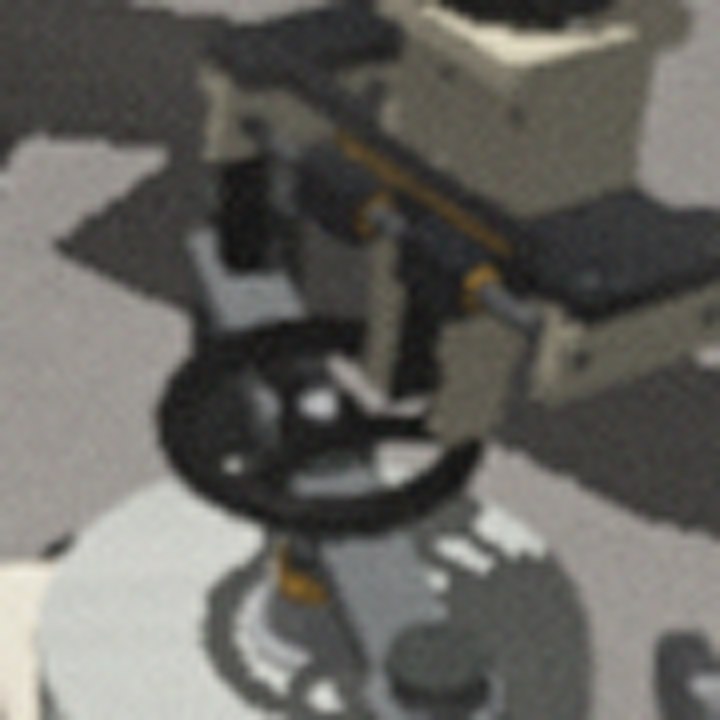

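Resistance rose to ~36 N at the handle and the wheel stopped following: the screw is essentially solid. Releasing and backing off upward to inspect.

```bash
python3 -m handwheel '[[[-0.1,0.15,0.02,0],[0,0,0.05,0]]]' 50 ;python3 -m handwheel '[[[0,0,0.5,0],[0,0,0.8,0],[0,0,1,0],[0,0,1,0],[-0.5,-0.5,0,0],[-0.7,-1,0,0],[-0.7,-1,0,0],[-0.7,-1,0,0]]]';python3 -m handwheel '[[[-0.3,-1,0,0],[0,-1,0,0],[0,-1,0,0],[0,-1,0,0]]]';python3 - <<'E'
from h import *
st()
s=vision.capture("scene");crop(s,270,140,360,230,8,"pics/s23.png");cv2.imwrite("pics/s23f.png",s)
t=vision.capture("top");crop(t,190,150,330,290,5,"pics/t23.png")
E
```

```text
time_s: 40.3
tcp_pos: [0.5726, 0.1588, 0.246]
eef_rot: [97.9, 83.2, -60.1]
contact_force: [0.1, -0.4, -0.1]
gripper_width: 0.0225
time_s: 41.1
tcp_pos: [0.4681, 0.0231, 0.3875]
eef_rot: [103.1, 83.2, -54.4]
contact_force: [0.9, -0.8, 0.3]
gripper_width: 0.0499
time_s: 41.5
tcp_pos: [0.4517, -0.1408, 0.394]
eef_rot: [110.3, 82.8, -46.8]
contact_force: [0.8, 0.5, 0.8]
gripper_width: 0.0498
41.5 [ 0.4517 -0.1408  0.394 ] [110.3  82.8 -46.8] [0.8 0.5 0.8] 0.0498
```

View pics/s23.png

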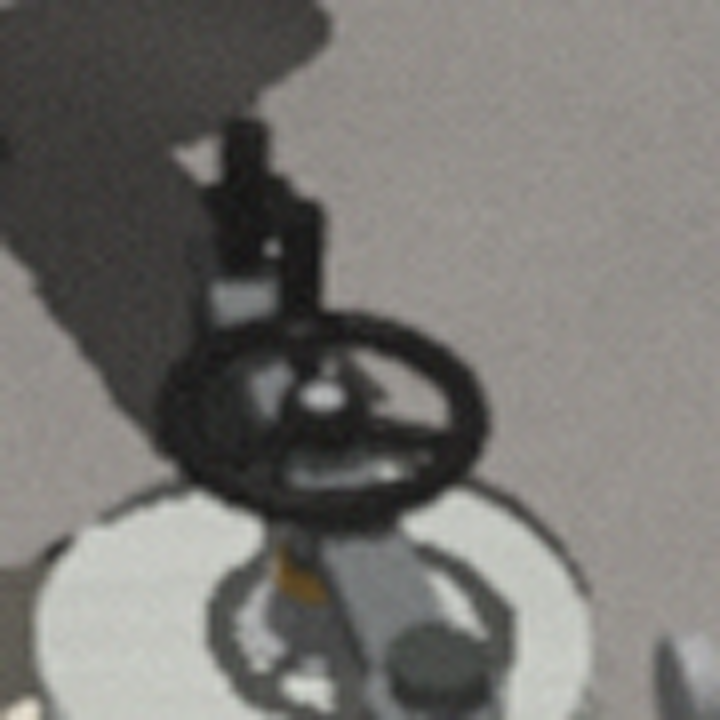

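View pics/t23.png

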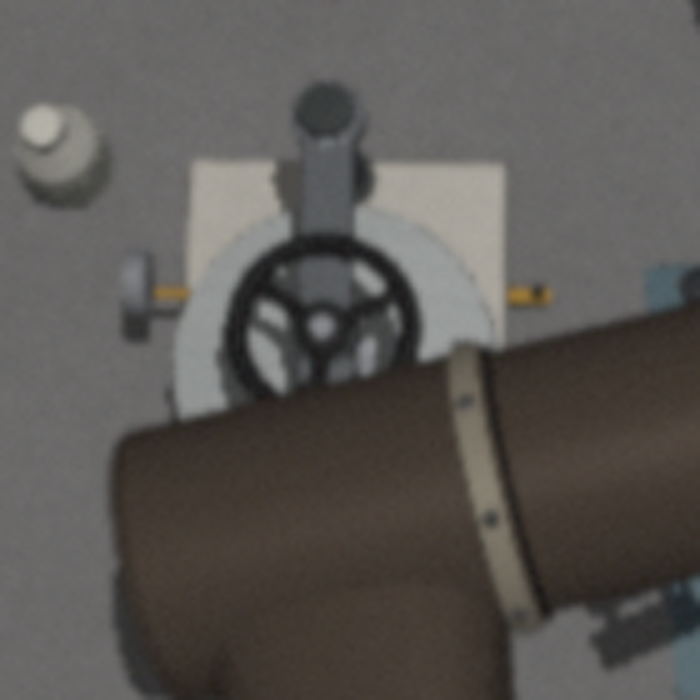

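The handle now shows at scene crop (307,205–310), on the -x side near the knob. I expected it near φ≈60°, so I measure it to see whether the wheel moved back.

```bash
python3 - <<'E'
from h import *
ks=lambda q:np.array(q)/8+[270,140]-.4
for z in(.275,.28,.285,.29):print(z,cast("scene",ks([307,208]),z))
print("hub",cast("scene",ks([322,394]),.23),cast("scene",ks([322,394]),.235), "s22 hub",cast("scene",ks([318,402]),.23))
t=cv2.imread("pics/top0.png")
k=lambda q:np.array(q)/5+[190,150]-.4
print("hub 2v",two(ks([322,394]),k([323,325])))
for n in(22,23):
  im=cv2.imread(f"pics/s{n}.png");cv2.imwrite(f"pics/s{n}b.png",cv2.convertScaleAbs(im[100:640,130:600],alpha=1.9,beta=10))
E
```

```text
0.275 [[0.4895154  0.13464226 0.275     ]]
0.28 [[0.49653703 0.13243161 0.28      ]]
0.285 [[0.50355866 0.13022096 0.285     ]]
0.29 [[0.51058029 0.12801031 0.29      ]]
hub [[0.53872916 0.12737358 0.23      ]] [[0.54495927 0.12535421 0.235     ]] s22 hub [[0.54281613 0.12471188 0.23      ]]
hub 2v (array([0.5439, 0.1248, 0.2342]), np.float64(0.0018))
```

View pics/s22b.png

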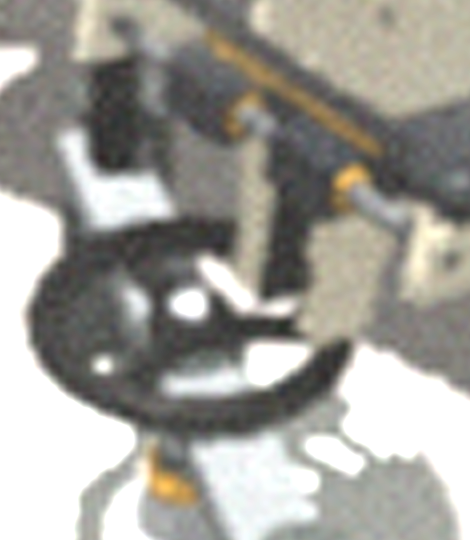

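View pics/s23b.png

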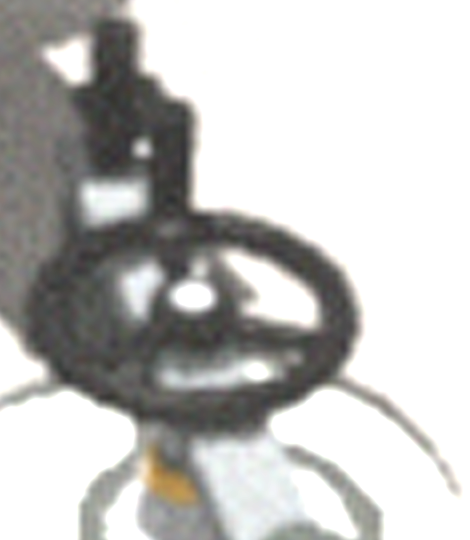

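Estimate: turning resistance was flat (~8 N) up to about 8 rad of winding and rose slowly to ~11–13 N by 10 rad, the spring zone. It then jumped past 20 N at 10.6 rad, which is solid. The wheel sprang back off the solid stop to φ≈173°, about 10.2 rad, which should still be ~2 rad past contact. I check this by comparing the brass pad's lower edge between pictures: if the pad stayed on the boss while the hub rose, it is still bearing.

```bash
python3 - <<'E'
from h import *
s=vision.capture("scene");crop(s,270,140,360,230,8,"pics/s24.png")
for n,k,o in(("s19",4.4,(220,90)),("s20",4.4,(220,90)),("s21",12,(280,180)),("s22",8,(270,140)),("s23",8,(270,140)),("s24",8,(270,140))):
    im=cv2.imread(f"pics/{n}.png");h=cv2.cvtColor(im,cv2.COLOR_BGR2HSV)
    m=(h[...,0]>8)&(h[...,0]<25)&(h[...,1]>130)&(h[...,2]>50)
    ys,xs=np.nonzero(m);u=xs/k+o[0];v=ys/k+o[1];q=(u>295)&(u<320)&(v>205)&(v<222)
    if q.any():
        uu,vv=u[q],v[q]
        print(n,"n/px",round(q.sum()/k/k,1),"bottom by col",[ (c,round(vv[(uu>=c)&(uu<c+1)].max(),2)) for c in range(int(uu.min()),int(uu.max())+1) if ((uu>=c)&(uu<c+1)).any()])
E
```

```text
s19 n/px 10.7 bottom by col [(305, np.float64(213.18)), (306, np.float64(213.64)), (307, np.float64(213.86)), (308, np.float64(214.09)), (309, np.float64(214.32)), (310, np.float64(214.09))]
s20 n/px 11.8 bottom by col [(305, np.float64(213.64)), (306, np.float64(214.09)), (307, np.float64(214.55)), (308, np.float64(214.77)), (309, np.float64(214.77)), (310, np.float64(214.32))]
s21 n/px 11.6 bottom by col [(305, np.float64(213.83)), (306, np.float64(214.33)), (307, np.float64(214.42)), (308, np.float64(214.92)), (309, np.float64(214.92)), (310, np.float64(214.58))]
s22 n/px 12.2 bottom by col [(305, np.float64(214.12)), (306, np.float64(214.38)), (307, np.float64(214.75)), (308, np.float64(215.0)), (309, np.float64(215.0)), (310, np.float64(214.88))]
s23 n/px 11.2 bottom by col [(305, np.float64(213.62)), (306, np.float64(214.0)), (307, np.float64(214.38)), (308, np.float64(214.75)), (309, np.float64(214.75)), (310, np.float64(214.0))]
s24 n/px 10.6 bottom by col [(305, np.float64(213.5)), (306, np.float64(213.88)), (307, np.float64(214.25)), (308, np.float64(214.62)), (309, np.float64(214.75)), (310, np.float64(214.12))]
```

View pics/s24.png

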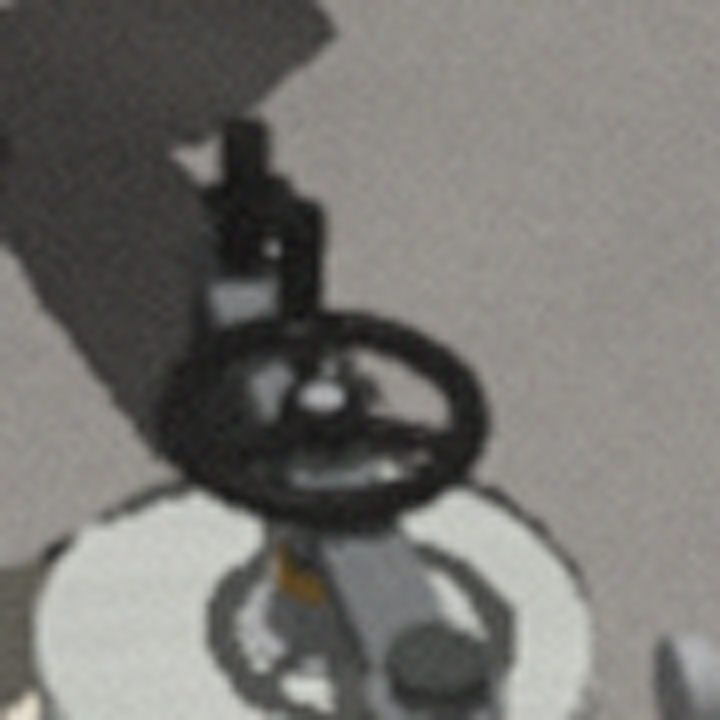

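View pics/s23f.png

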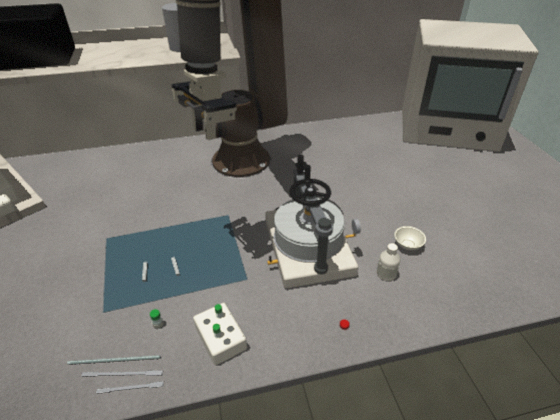

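```bash
python3 - <<'E'
from h import *
for n,k,o,R in(("s15",4.4,(220,110),None),("s16",4.4,(220,110),None),("s20",4.4,(220,90),None),("s21",12,(280,180),None),("s22",8,(270,140),None),("s23",8,(270,140),None),("s24",8,(270,140),None)):
    im=cv2.imread(f"pics/{n}.png");h=cv2.cvtColor(im,cv2.COLOR_BGR2HSV);g=h[...,2].astype(int)
    m=(h[...,0]>8)&(h[...,0]<25)&(h[...,1]>130)&(h[...,2]>50)
    ys,xs=np.nonzero(m);u=xs/k+o[0];v=ys/k+o[1];q=(u>300)&(u<314)&(v>200)&(v<222)
    b=[round(v[q&(u>=c)&(u<c+1)].max(),2) for c in (306,307,308) if (q&(u>=c)&(u<c+1)).any()]
    ys,xs=np.nonzero((g>150)&(h[...,1]<60));u=xs/k+o[0];v=ys/k+o[1];q=(abs(u-310.4)<3)&(v>177)&(v<193)
    w=g[ys[q],xs[q]]-150
    print(n,"brass bottom",b,"hub",round(np.average(u[q],weights=w+1),2),round(np.average(v[q],weights=w+1),2)) if q.any() else print(n,b)
E
```

```text
s15 brass bottom [np.float64(209.09)] hub 308.96 182.25
s16 brass bottom [np.float64(207.5), np.float64(208.64)] hub 311.25 181.8
s20 brass bottom [np.float64(214.09), np.float64(214.55), np.float64(214.77)] hub 310.37 189.85
s21 brass bottom [np.float64(214.33), np.float64(214.42), np.float64(214.92)] hub 310.56 189.82
s22 brass bottom [np.float64(214.38), np.float64(214.75), np.float64(215.0)] hub 310.16 190.25
s23 brass bottom [np.float64(214.0), np.float64(214.38), np.float64(214.75)] hub 310.39 189.24
s24 brass bottom [np.float64(213.88), np.float64(214.25), np.float64(214.62)] hub 310.49 189.15
```

Hub-to-pad distance in the picture shrank from 26.8 px when free to 25.1 px, roughly 4–5 mm of spring travel (solid at 6 mm). The pad is therefore bearing at roughly 40–50 N. I let a second or so pass and check it holds.

```bash
python3 -m handwheel '[[[0,-0.5,0,0],[0,-0.5,0,0],[0,-0.5,0,0],[0,0,0,0],[0,0,0,0],[0,0,0,0],[0,0,0,0],[0,0,0,0]]]';python3 -m handwheel '[[[0,0,0,0],[0,0,0,0],[0,0,0,0],[0,0,0,0],[0,0,0,0],[0,0,0,0],[0,0,0,0],[0,0,0,0]]]';python3 - <<'E'
from h import *
st()
s=vision.capture("scene");crop(s,220,120,400,260,4.4,"pics/s25.png")
t=vision.capture("top");crop(t,145,140,355,295,3.8,"pics/t25.png")
crop(s,270,140,360,230,8,"pics/s26.png")
im=cv2.imread("pics/s26.png");h=cv2.cvtColor(im,cv2.COLOR_BGR2HSV);g=h[...,2].astype(int);k=8;o=(270,140)
m=(h[...,0]>8)&(h[...,0]<25)&(h[...,1]>130)&(g>50);ys,xs=np.nonzero(m);u=xs/k+o[0];v=ys/k+o[1];q=(u>300)&(u<314)&(v>200)&(v<222)
print([round(v[q&(u>=c)&(u<c+1)].max(),2) for c in (306,307,308)])
ys,xs=np.nonzero((g>150)&(h[...,1]<60));u=xs/k+o[0];v=ys/k+o[1];q=(abs(u-310.4)<3)&(v>177)&(v<193)
print(np.average(v[q],weights=g[ys[q],xs[q]]-149))
E
```

```text
time_s: 42.45
tcp_pos: [0.4541, -0.1964, 0.3966]
eef_rot: [112.8, 82.6, -44.2]
contact_force: [0.2, 0.0, -0.4]
gripper_width: 0.0497
time_s: 43.25
tcp_pos: [0.4541, -0.1957, 0.3967]
eef_rot: [112.8, 82.6, -44.1]
contact_force: [0.5, -0.8, -0.3]
gripper_width: 0.0501
43.25 [ 0.4541 -0.1957  0.3967] [112.8  82.6 -44.1] [ 0.5 -0.8 -0.3] 0.0501
[np.float64(213.88), np.float64(214.38), np.float64(214.5)]
188.45929186655036
```

View pics/s25.png

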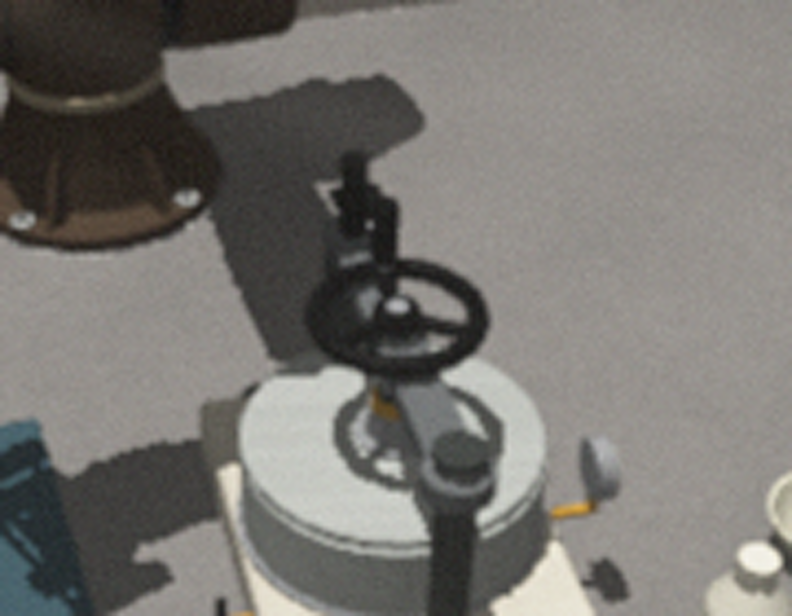

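View pics/t25.png

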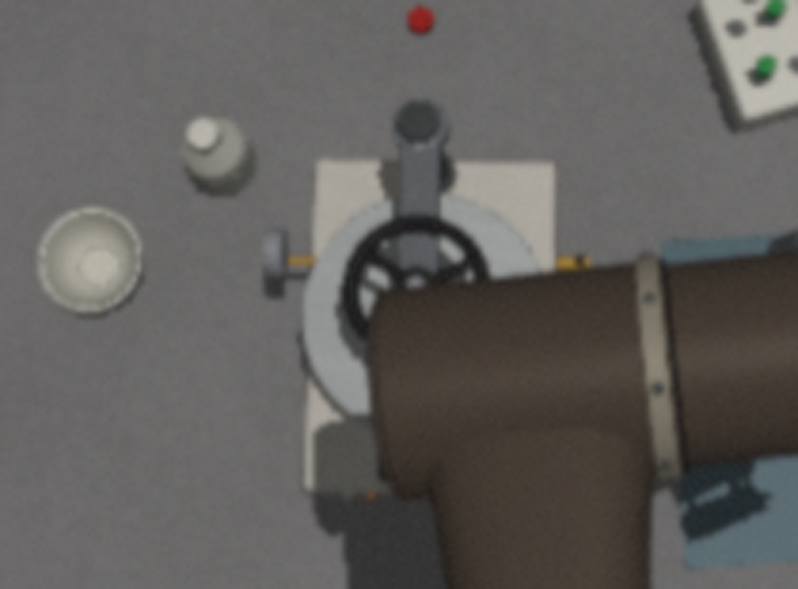

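Hub reading shifted 0.7 px, possibly from lighting or from the wheel creeping. I check the handle more closely over a longer wait.

```bash
for i in 1 2 3; do :; done; python3 -m handwheel '[[[0,0,0,0],[0,0,0,0],[0,0,0,0],[0,0,0,0],[0,0,0,0],[0,0,0,0],[0,0,0,0],[0,0,0,0]]]'; python3 -m handwheel '[[[0,0,0,0],[0,0,0,0],[0,0,0,0],[0,0,0,0],[0,0,0,0],[0,0,0,0],[0,0,0,0],[0,0,0,0]]]';python3 - <<'E'
from h import *
s=vision.capture("scene");crop(s,270,140,360,230,8,"pics/s27.png")
ims=[cv2.imread(f"pics/s{n}.png")[150:520,150:520] for n in(24,26,27)]
cv2.imwrite("pics/cmp.png",cv2.resize(np.hstack(ims),None,fx=.72,fy=.72))
for a,b in((24,26),(26,27)):
    A,B=[cv2.cvtColor(cv2.imread(f"pics/s{n}.png"),cv2.COLOR_BGR2GRAY) for n in(a,b)]
    print(a,b,cv2.phaseCorrelate(A[340:460,270:380].astype(np.float32),B[340:460,270:380].astype(np.float32)),np.abs(A[190:320,280:340].astype(int)-B[190:320,280:340]).mean())
E
```

```text
time_s: 44.15
tcp_pos: [0.4541, -0.1957, 0.3967]
eef_rot: [112.8, 82.6, -44.1]
contact_force: [-0.2, -0.0, 0.2]
gripper_width: 0.0504
time_s: 44.95
tcp_pos: [0.4541, -0.1957, 0.3967]
eef_rot: [112.8, 82.6, -44.1]
contact_force: [0.0, -0.6, 0.4]
gripper_width: 0.0497
24 26 ((-0.010779079152705151, -0.34392680352214455), 0.701432576974233) 2.621794871794872
26 27 ((-0.0005222223827416883, -0.0340184552739089), 0.8441623796688186) 2.280128205128205
```

View pics/cmp.png

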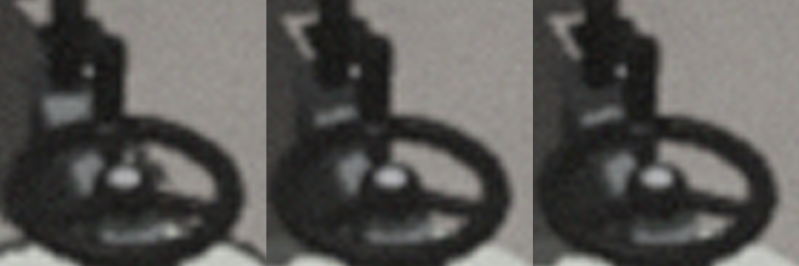

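The wheel is stationary, and contact is put at about 8.15 rad of winding by both the pictures and the resistance readings. It now stands at about 10.2 rad. The gripper is clear, so I hand in.

```bash
python3 -c "
from plant import close_job
print(close_job())"
```

```text
the job is handed in; nothing more can be done
None
```

The steam vessel is loaded and clamped, and the job is handed in at about 45 s; no verdict was reported. Only two tiles were on the bench. Both are in the pot glaze up, with two spacer bars between them, and the other two bars stay on the mat. I then seated the lid, swung the bridge into its catch until I felt the hard stop, and wound the wheel down.

**Checks that agreed:**
- The tiles looked level and central before the lid went on. The lid sat flat on the rim.
- The bridge lay straight across the pot.
- The bottle and dish were where they started, and I never went near the vial.
- The gripper finished clear of everything.

**Pad pressure is an estimate:** there was no direct force reading. From the turning resistance and the pad's height in the pictures, the wheel stands about 2 rad past contact. That is roughly 4–5 mm of spring travel, or 40–50 N.

**What did not go as planned:**
- I wound past the spring's travel to the solid stop, where the hand slipped on the handle. By the time I had let go and pulled clear, the wheel stood about 1.8 rad further back. I never saw why. Pictures about 1.7 s apart afterwards showed it no longer moving.
- The tool's tilt crept up to about 7° during the run, and I could only partly correct it.

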